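# Hang the buffing guard on its lift-off hinge and shut it

### The job

Take the guard leaf out of its wooden block and hang it on the buffing stand's hinge post: hold it swung wide open, about square to its shut position, and lower it gently until both hinge eyes sit fully down on their two upright pintles. Then swing the hung guard shut until its free end comes up against the stop post, without banging or forcing anything, and let go. Leave all the other things on the bench where they are.

Things in the scene. Friction and masses are not known exactly. Their poses are not given: they have to be found in the camera images.
- leaf_grip (a point): Grip point of the guard leaf (upright aluminium frame with clear pane, 0.3-0.46 kg): middle of its top rail, which is 120 long, 10 thick, 40 tall; 20 mm under the top edge, 110 above the bottom edge, 86 from the leaf's hinge axis. Axes of all leaf points: x from the hinge eyes to the free end, y through the thickness, z up.
- leaf: The leaf, origin on its hinge axis level with its bottom edge. Frame 130 tall, 10 thick, from x = 26 to 146 mm. Two hinge eyes, blocks 28 x 28 and 20 tall held off the frame by tabs, have vertical through holes of 10 mm diameter on the hinge axis. It stands loose in the block's slot, not quite centred.
- low_eye (a point): Centre of the lower mouth of the lower eye, on the leaf's hinge axis, 25 mm above the leaf's bottom edge; 86 mm along -x and 85 below leaf_grip.
- high_eye (a point): Centre of the lower mouth of the upper eye, 75 mm above low_eye.
- free_edge (a point): Middle of the leaf's free end face: x = 146 mm from its hinge axis, 65 mm above its bottom edge, mid-thickness.
- block: Fixed wooden block, 100 long (x) by 60 by 32 tall, with a slot 13 mm wide along x, 24 deep, its floor 8 mm above the table; the leaf stands in it. Lift the leaf straight up to free it. Origin: centre of the underside.
- stand: Fixed buffing stand, origin on the table. Base plate 12 thick, x -85 to +145, y -275 to +35 mm. Motor and felt wheel on the -y side (top 137 mm, reaching y = -70). The shut guard spans along x at y about 0, in front of the wheel, hinge at its +x end; wide open it points along +y, away from the motor, and it swings on the +y side.
- hinge_mark (a point): Nominal hinge axis, level with the lower shoulder, 55 mm above the table, at x = +75 mm of the stand; stand's axes. The hinge post is clamped on a cross slide: the TRUE hinge axis is up to 5 mm off this mark in x and up to 5 mm in y; find it by feel or eye. Pintles: 8 mm diameter, 14 tall above their shoulders, nearly blunt (top 1.5 mm tapers to a 6.5 mm flat), greased. All rigid: press lightly.
- high_mark (a point): The same nominal axis at the upper shoulder, 75 mm above hinge_mark. Post: 16 mm diameter, 35 mm to +x of the true axis, top 150 mm above the table; two arms (12 wide, 10 tall) reach to -x and end in 16 mm round shoulders. Bring the leaf in sideways from +y or -x, eyes 15 to 40 mm above the shoulders, then lower. Seated, both eyes rest on the greased shoulders and the leaf turns freely.
- stop_face (a point): Padded face of the stop post, facing the stand's +y, 100 mm above the table, 125 mm to -x and 5 mm to -y of hinge_mark; stand's axes. Pad 16 wide, 80 to 120 mm above the table; post 127 tall. The shut leaf's side meets it: free_edge is then 5 mm to +y of this face; let go, it may spring back a few mm. Rigid.
- file: Bystander: flat steel file, 200 long, wooden handle, lying; leave it. Origin: under its middle.
- hammer: Bystander: hammer lying on the bench; leave it. Origin: under its middle.
- mandrel: Bystander: steel ring mandrel, cone on a 60 mm foot, 170 tall; leave it. Origin: under its middle.
- jar: Bystander: glass jar, 60 diameter, 70 tall; leave it. Origin: under its middle.
- cup: Bystander: white bowl, 70 diameter, 50 tall; leave it. Origin: under its middle.
- wax: Bystander: wax block 70 x 40 x 25; leave it. Origin: under its middle.
- rouge: Bystander: bar of polishing compound 50 x 28 x 28, on the stand's base plate beside the motor; leave it. Origin: under its middle.
Mind the look-alikes: they are no part of the job. There is more than one size of the leaf; the job needs the middle-sized.

How it is judged:
By the outcome, as a careful person would: the job done as asked, in the order asked, and still so for the second after the job is handed in, with the robot touching nothing.
It also fails if it takes over 72 s, if anything falls off the work surface, if the arm or the gripper's body presses on something with over 40 N, if the wrist force passes 120 N, or if a joint passes its speed limit or range.

### The arm

A 6-joint arm with a two-finger parallel gripper is mounted at the origin on the work surface. World frame = base frame: x ahead of the robot, y to its left, z up, the work surface at z = 0. Lengths are in m, angles in degrees, forces in N, time in s.
With the tool pointing down it reaches from about 0.15 to 0.775 m from the base axis. Payload 6.1 kg.
Tool frame: the origin (TCP) lies midway between the tips of the shut fingers; the grasp point (between the pads) lies 19 mm behind it; z points along the fingers, y is the direction in which the jaws open and shut (so a half turn about z gives the same grasp; the last joint's range is limited). The gripper opens to 85 mm and grips with 20 to 120 N. Pads are 22 mm wide; open, the fingers measure 114 mm over their backs; the gripper's body (76 mm by 85 mm) begins 54 mm behind the grasp point. The pads swing forward as they close: fully open they stand 13 mm farther back than shut.
Start: joints at [-63.885, 7.208, -2.269, 80.523, 0, 90], TCP at [0.231, -0.471, 0.231] pointing down, gripper open.
Joint ranges: [-155.77, 155.77], [-54.66, 111.73], [-72.52, 77.12], [-102.08, 115.82], [-83.92, 84.16], [-180, 180]. Speed limits (degrees/s): [136.94, 136.94, 172.46, 180, 180, 180].

### API

Orientations are given as [roll, pitch, yaw] about the fixed x, y, z axes, in that order (R = Rz(yaw) Ry(pitch) Rx(roll)).
In Python, from bench import robot gives the robot as it stands. The module is installed in compiled form; this text tells all that it offers.
- The arm moves only by the shell command python3 -m pendant 'ROWS'. ROWS is JSON, a list that holds one entry, the list of rows, each a list of 5 numbers: the opening, from 0 (shut) to 1 (fully open), then the shift along the tool's x, y, z in mm, then the turn about the tool's z in rad. A call has 1 to 12 rows; each row is the pose to reach, as a shift and turn from the pose measured when the call began, along the tool's axes at that moment; what a row does not reach only later rows make up. A row lasts 1/8 s, in which the tool goes at most 62.5 mm and 10.7 degrees, less where a joint would pass 70% of its speed; a pose out of reach is approached as far as the arm can. A call with a gripper value outside its range is refused whole. The fingers move at their own pace and stop on an object; the grip force is fixed at half the most. Time passes only in rows, so rows that repeat a pose let the fingers close. It gives the time, the measured TCP pose, the force and the opening at its end, in the units of the state.
- robot.observe(): the state, without advancing time (a new reading comes with each control period).
- robot.grab_frame(name): name is "side" or "top" or "wrist"; returns the picture (384x512x3 uint8, red, green, blue); there is no depth.
- robot.get_calibration(name): a dict with "fx", "fy", "cx", "cy" (pixels), "D" ([k1, k2, p1, p2, k3] as OpenCV has them; the pictures are not rectified), "R" (3x3) and "t" (3): a world point X has camera coordinates R X + t. Camera axes: x right, y down, z forward; pixel columns grow to the right and rows downward; lengths in m; the calibration is good to about 2 mm. A picture is of the moment at which its call begins: read the wrist's pose just before it. get_calibration takes no time and is no camera call; for the wrist camera it gives the pose at the moment of the call.
- robot.close_job(): hands the job in, once; it reports no verdict.
The state is a dict: "t": time; "qpos": joint angles; "joint_vel": joint speeds; "joint_torque": joint torques, N m; "tcp_pos": TCP position; "eef_rot": TCP orientation; "ft_force": force on the tool from outside, world axes, zero at the start; "moment": the same for the moment, N m; "finger_gap": finger opening in m.
Only numpy, scipy, OpenCV 4.12 (cv2) and the standard library are available. Lean on these libraries where they do the work, as an engineer would, in place of code of your own. Each camera call takes 0.05 s, during which the arm holds its last target.

## Working session

There is one attempt and no reset: what is moved stays moved. The work goes in short steps, Python scripts to look and compute and a shell command to move; the robot and the scene stay as the last step left them, time stands still between calls to the robot, and variables do not carry over. Pictures are saved under pics/ and viewed, and the job is handed in when it is done.

```bash
mkdir -p pics; ls; python3 - <<'E'
from bench import robot
import cv2
print(robot.observe())
for n in ["side","top","wrist"]:
    f=robot.grab_frame(n); cv2.imwrite(f"pics/a_{n}.png",f[:,:,::-1])
    c=robot.get_calibration(n); print(n,c)
E
```

```text
pics
{'t': 0.0, 'qpos': array([-6.38842486e+01,  7.24083656e+00, -2.32705243e+00,  8.05235482e+01,
       -9.78396907e-04,  9.00016240e+01]), 'joint_vel': array([ 0.05983591, -0.05641148,  0.01774622,  0.10285697,  0.04164251,
        0.05309439]), 'joint_torque': array([ 5.54375345e-05, -4.35910428e+01,  3.52924776e+01,  1.73196837e-02,
        1.20771820e-04, -1.41061068e-05]), 'tcp_pos': array([ 0.23091183, -0.47103335,  0.23052726]), 'eef_rot': array([-1.79908563e+02,  9.80987293e-04,  2.61141290e+01]), 'ft_force': array([0.44404625, 0.26164336, 0.56849586]), 'moment': array([-0.03090991,  0.02288242,  0.01008598]), 'finger_gap': 0.08521946483546879}
side {'fx': 359.6445027208409, 'fy': 359.6445027208409, 'cx': 256.87132194289313, 'cy': 192.51136525090203, 'D': array([0.03253214, 0.        , 0.        , 0.        , 0.        ]), 'R': array([[-0.94776772, -0.3180891 , -0.02357277],
       [-0.16494209,  0.55202764, -0.81734912],
       [ 0.27300267, -0.77076897, -0.57566026]]), 't': array([0.5248677 , 0.13342607, 0.94020434])}
top {'fx': 481.19319259265353, 'fy': 481.19319259265353, 'cx': 247.25286601116338, 'cy': 200.40644284456073, 'D': array([-0.01490986,  0.        ,  0.        ,  0.        ,  0.        ]), 'R': array([[-1.49026905e-02, -9.99887259e-01, -1.83806324e-03],
       [-9.94466229e-01,  1.50130341e-02, -1.03978501e-01],
       [ 1.03994373e-01,  2.78332399e-04, -9.94577847e-01]]), 't': array([0.10348094, 0.500074  , 1.20907914])}
wrist {'fx': 324.6174292404423, 'fy': 324.6174292404423, 'cx': 253.5170044122293, 'cy': 197.20102995574138, 'D': array([-0.07419459,  0.        ,  0.        ,  0.        ,  0.        ]), 'R': array([[ 0.43957244, -0.89820419, -0.00230206],
       [-0.85211613, -0.41782511,  0.31515121],
       [-0.284032  , -0.13657017, -0.94903868]]), 't': array([-0.5244113 , -0.04083202,  0.38205867])}
```

View pics/a_side.png

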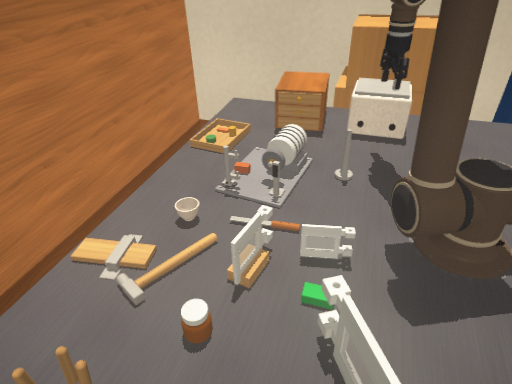

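View pics/a_top.png

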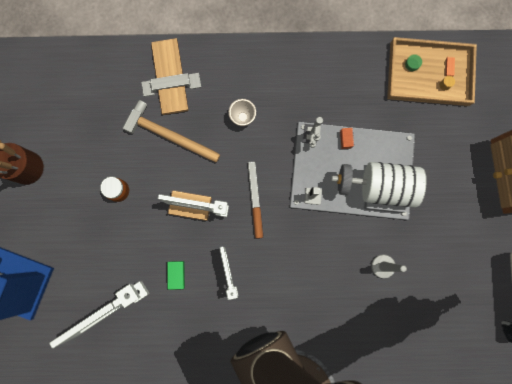

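View pics/a_wrist.png

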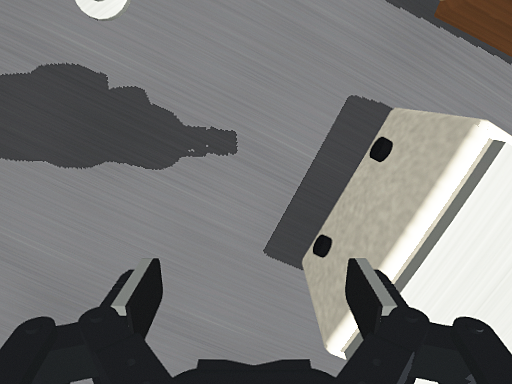

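Candidates for the leaf, by top-view pixel: one standing in the block at (193,204), a smaller one at (229,273), and a larger one at (100,315). By the description the right one is the middle-sized leaf in the block. I'll check that with crops and measurements.

```bash
cat > h.py <<'E'
import numpy as np, cv2
from bench import robot
def K(c): return np.array([[c['fx'],0,c['cx']],[0,c['fy'],c['cy']],[0,0,1.]])
def ray(c,uv):
    p=cv2.undistortPoints(np.array([[uv]],float),K(c),c['D'])[0,0]
    d=c['R'].T@np.array([p[0],p[1],1.]); o=-c['R'].T@c['t']; return o,d
def onz(c,uv,z):
    o,d=ray(c,uv); return o+d*(z-o[2])/d[2]
def tri(c1,u1,c2,u2):
    o1,d1=ray(c1,u1);o2,d2=ray(c2,u2)
    A=np.stack([d1,-d2],1); s=np.linalg.lstsq(A,o2-o1,rcond=None)[0]
    a=o1+s[0]*d1;b=o2+s[1]*d2; return (a+b)/2,np.linalg.norm(a-b)
def proj(c,X):
    return cv2.projectPoints(np.atleast_2d(np.array(X,float)),cv2.Rodrigues(c['R'])[0],c['t'],K(c),c['D'])[0][:,0]
def crop(src,dst,x0,y0,w,h,s):
    im=cv2.imread(src)[y0:y0+h,x0:x0+w]; cv2.imwrite(dst,cv2.resize(im,None,fx=s,fy=s,interpolation=cv2.INTER_CUBIC))
def snap(n,name):
    c=robot.get_calibration(n); f=robot.grab_frame(n)[:,:,::-1]; cv2.imwrite(f"pics/{name}.png",f); np.save(f"pics/{name}.npy",c,allow_pickle=True); return c,f
def cal(name): return np.load(f"pics/{name}.npy",allow_pickle=True).item()
E
python3 - <<'E'
from h import *
for n in ["side","top"]:
    np.save(f"pics/a_{n}.npy",robot.get_calibration(n),allow_pickle=True)
crop("pics/a_top.png","pics/c1.png",140,170,100,70,8)
crop("pics/a_top.png","pics/c2.png",285,110,140,115,5)
crop("pics/a_side.png","pics/c3.png",210,120,110,90,7)
crop("pics/a_side.png","pics/c4.png",215,195,80,95,6)
E
```

```text
(no output)
```

View pics/c1.png

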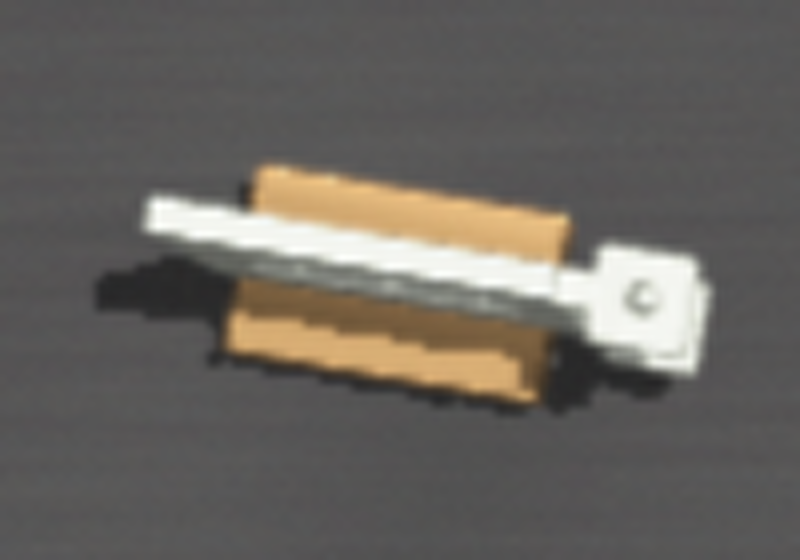

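View pics/c2.png

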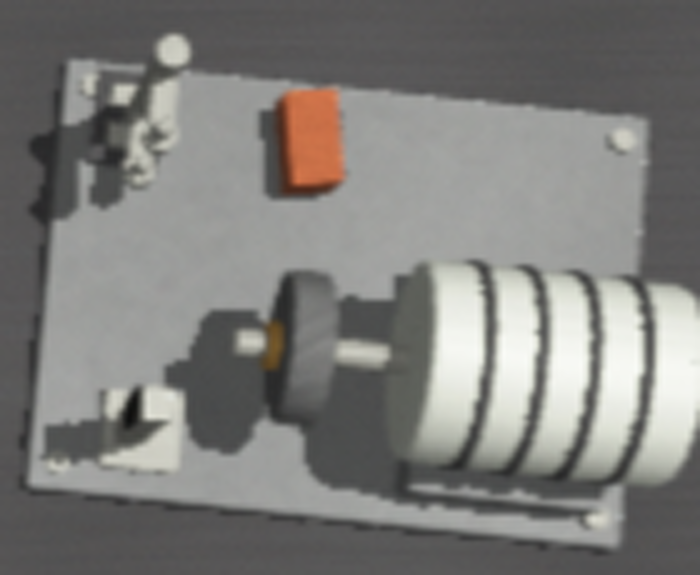

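View pics/c3.png

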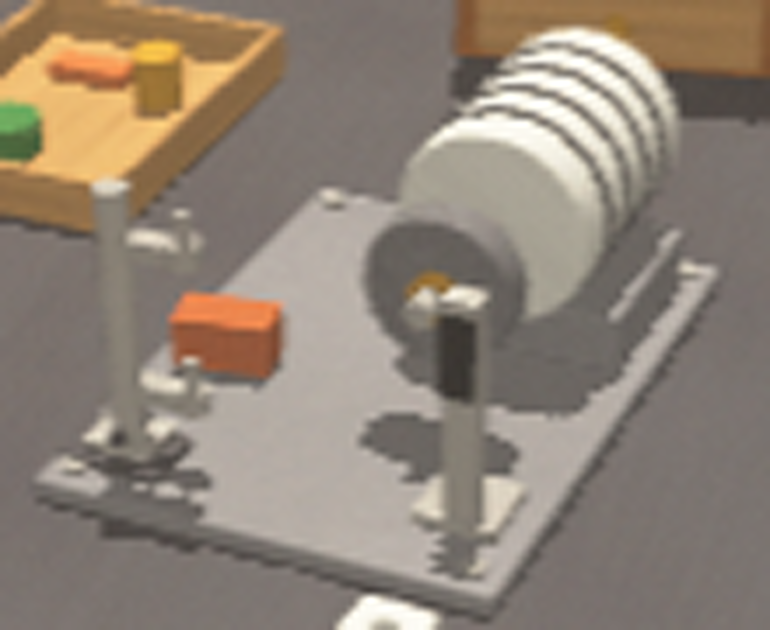

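View pics/c4.png

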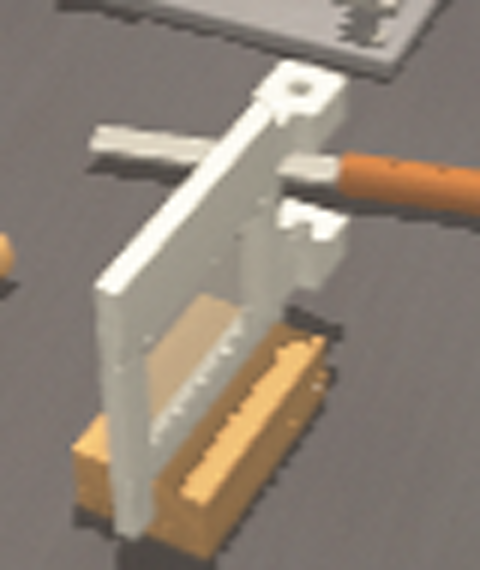

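The crops show the block's leaf at the middle size, with its upper eye hole at about (220.6,207.1). On the stand, the hinge pintle is near (313,143) and the stop near (312,191).

```bash
python3 - <<'E'
from h import *
t=cal("a_top"); s=cal("a_side")
P=lambda x,y,x0,y0,k:((x+.5)/k+x0-.5,(y+.5)/k+y0-.5)
L=[onz(t,P(x,y,140,170,8),.138) for x,y in [(153,196),(148,232),(556,262),(552,294)]]
a=(L[0]+L[1])/2;b=(L[2]+L[3])/2
print("leaf free",a,"inner",b,"len",np.linalg.norm(a-b)); d=(a-b)/np.linalg.norm(a-b); print("yaw",np.degrees(np.arctan2(d[1],d[0])))
print("eye",onz(t,P(645,297,140,170,8),.128))
B=[onz(t,P(x,y,140,170,8),.032) for x,y in [(258,165),(570,215),(535,405),(228,352)]]
print("block",np.round(B,4),np.mean(B,0)); 
for i in range(4): print(np.linalg.norm(B[i]-B[(i+1)%4]),np.degrees(np.arctan2(*(B[i]-B[(i+1)%4])[[1,0]])))
C=np.array([onz(t,P(x,y,285,110,5),.012) for x,y in [(68,60),(648,120),(620,548),(30,488)]])
# fit stand pose
M=np.array([[145,35],[145,-275],[-85,-275],[-85,35]])/1000.
mc=M.mean(0);cc=C[:,:2].mean(0)
H=(M-mc).T@(C[:,:2]-cc); ang=np.arctan2(H[0,1]-H[1,0],H[0,0]+H[1,1])
R=np.array([[np.cos(ang),-np.sin(ang)],[np.sin(ang),np.cos(ang)]]); o=cc-R@mc
print("stand yaw",np.degrees(ang),"o",o,"res",(C[:,:2]-(M@R.T+o))*1000)
h=R@[.075,0]+o; st=R@[-.05,-.005]+o; print("hinge",h,"stop",st)
for z in (.055,.069,.130,.144): print(z,proj(t,[*h,z]),proj(s,[*h,z]))
# side-view leaf pts
Q=lambda x,y:P(x,y,215,195,6)
print(tri(t,P(645,297,140,170,8),s,Q(300,88)))
E
```

```text
leaf free [0.50263502 0.30351669 0.138     ] inner [0.48207391 0.18570493 0.138     ] len 0.11959251848849076
yaw 80.10016030912595
eye [0.47703423 0.15979638 0.128     ]
block [[0.5302 0.2888 0.032 ]
 [0.5126 0.189  0.032 ]
 [0.4519 0.2006 0.032 ]
 [0.4703 0.2983 0.032 ]] [0.49124581 0.24419022 0.032     ]
0.10138791631506643 79.98683734104696
0.06174173203851535 -10.795807522001855
0.09947421583336939 -100.6391464600817
0.060658739435032846 171.0035087747707
stand yaw -6.695612784125527 o [ 0.56307416 -0.05882791] res [[-0.76031364 -0.80675344]
 [-1.39298166  1.70505022]
 [ 1.24129259  1.08243282]
 [ 0.91200271 -1.9807296 ]]
hinge [ 0.63756262 -0.06757251] stop [ 0.5128322  -0.05796407]
0.055 [[310.86574437 144.96943008]] [[238.10574043 175.39582869]]
0.069 [[311.58854165 143.7503994 ]] [[237.86540597 171.61916105]]
0.13 [[314.94234091 138.09388715]] [[236.7747727  154.50573371]]
0.144 [[315.76264807 136.71031428]] [[236.51396004 150.41929516]]
(array([0.47725107, 0.15994801, 0.12513567]), np.float64(9.694932165183086e-05))
```

```bash
cat >> h.py <<'E'
from scipy.spatial.transform import Rotation as Ro
def tool():
    o=robot.observe(); return np.array(o['tcp_pos']),Ro.from_euler('xyz',o['eef_rot'],degrees=True).as_matrix(),o
def plan(x,y,z,yaw):
    p,R,o=tool(); d=R.T@(np.array([x,y,z])-p)*1000
    yw=np.degrees(np.arctan2(R[1,0],R[0,0])); a=(yaw-yw+180)%360-180
    print("shift",np.round(d,1),"turn",round(-np.radians(a),3),"now",np.round(p,4),np.round(o['eef_rot'],2),"q",np.round(o['qpos'],1),"F",np.round(o['ft_force'],1),"t",round(o['t'],2))
def st():
    o=robot.observe(); print(np.round(o['tcp_pos'],4),np.round(o['eef_rot'],2),"q",np.round(o['qpos'],1),"F",np.round(o['ft_force'],2),"M",np.round(o['moment'],3),"gap",round(o['finger_gap']*1000,1),"t",round(o['t'],2))
E
python3 - <<'E'
from h import *
c=robot.get_calibration("wrist"); p,R,o=tool()
C=-c['R'].T@c['t']; print("cam in tool",R.T@(C-p),"axes in tool (x,y,z cam)",np.round(R.T@c['R'].T,3))
Rt=R.T@c['R'].T; off=R.T@(C-p)
np.save("pics/handeye.npy",{'R':Rt,'o':off},allow_pickle=True)
# project hinge for candidate poses
def view(x,y,z,yaw):
    Rw=Ro.from_euler('xyz',[180,0,yaw],degrees=True).as_matrix()
    Rc=(Rw@Rt).T; cc=np.array([x,y,z])+Rw@off
    c2=dict(c); c2['R']=Rc; c2['t']=-Rc@cc
    return np.round(proj(c2,[[.6376,-.0676,.069],[.6376,-.0676,.144],[.5128,-.058,.1],[.67,-.072,.15]]),0)
for yaw in (26,80,-100,0,-60,-7):
  for xy in ((.58,.02),(.52,-.02),(.55,-.06),(.6,-.06)): print(yaw,xy,view(*xy,.26,yaw).tolist())
E
```

```text
cam in tool [ 0.08129214  0.0004683  -0.14354571] axes in tool (x,y,z cam) [[-0.001 -0.949 -0.315]
 [ 1.    -0.    -0.001]
 [ 0.001 -0.315  0.949]]
26 (0.58, 0.02) [[352.0, 158.0], [378.0, 176.0], [292.0, 264.0], [407.0, 145.0]]
26 (0.52, -0.02) [[349.0, 87.0], [376.0, 87.0], [285.0, 201.0], [406.0, 49.0]]
26 (0.55, -0.06) [[299.0, 97.0], [312.0, 98.0], [235.0, 210.0], [340.0, 61.0]]
26 (0.6, -0.06) [[276.0, 142.0], [282.0, 156.0], [215.0, 250.0], [307.0, 122.0]]
80 (0.58, 0.02) [[317.0, 236.0], [332.0, 271.0], [204.0, 259.0], [369.0, 273.0]]
80 (0.52, -0.02) [[367.0, 194.0], [395.0, 221.0], [253.0, 215.0], [435.0, 222.0]]
80 (0.55, -0.06) [[336.0, 163.0], [358.0, 183.0], [215.0, 183.0], [399.0, 183.0]]
80 (0.6, -0.06) [[290.0, 171.0], [299.0, 193.0], [166.0, 191.0], [340.0, 193.0]]
-100 (0.58, 0.02) [[181.0, 96.0], [160.0, 98.0], [312.0, 82.0], [116.0, 100.0]]
-100 (0.52, -0.02) [[135.0, 146.0], [103.0, 161.0], [254.0, 138.0], [62.0, 165.0]]
-100 (0.55, -0.06) [[172.0, 178.0], [151.0, 200.0], [292.0, 174.0], [111.0, 204.0]]
-100 (0.6, -0.06) [[217.0, 170.0], [208.0, 191.0], [343.0, 
[... 283 characters left out ...]
 135.0], [263.0, 147.0], [252.0, 258.0], [269.0, 106.0]]
-60 (0.58, 0.02) [[247.0, 65.0], [245.0, 58.0], [357.0, 143.0], [209.0, 28.0]]
-60 (0.52, -0.02) [[173.0, 71.0], [150.0, 66.0], [280.0, 148.0], [111.0, 37.0]]
-60 (0.55, -0.06) [[183.0, 122.0], [163.0, 131.0], [285.0, 198.0], [125.0, 106.0]]
-60 (0.6, -0.06) [[226.0, 147.0], [218.0, 162.0], [327.0, 221.0], [183.0, 139.0]]
-7 (0.58, 0.02) [[333.0, 105.0], [356.0, 109.0], [337.0, 232.0], [362.0, 64.0]]
-7 (0.52, -0.02) [[288.0, 46.0], [298.0, 33.0], [293.0, 181.0], [301.0, -19.0]]
-7 (0.55, -0.06) [[250.0, 83.0], [249.0, 81.0], [256.0, 214.0], [249.0, 34.0]]
-7 (0.6, -0.06) [[256.0, 134.0], [257.0, 146.0], [262.0, 258.0], [258.0, 104.0]]
```

```bash
python3 -c "
from h import *
plan(.56,-.05,.26,26.1)"
```

```text
shift [ 480.8 -233.3  -29. ] turn 0.0 now [ 0.231  -0.4711  0.2307] [-179.93    0.     26.12] q [-63.9   7.2  -2.3  80.5  -0.   90. ] F [-0.2 -0.2 -0.4] t 0.15
```

```bash
python3 -m pendant '[[[1,20,-10,-15,0],[1,65,-32,-29,0],[1,115,-56,-29,0],[1,170,-82,-29,0],[1,225,-109,-29,0],[1,280,-136,-29,0],[1,335,-163,-29,0],[1,390,-189,-29,0],[1,440,-213,-29,0],[1,470,-228,-29,0],[1,481,-233,-29,0.1],[1,481,-233,-29,0.1]]]'; python3 - <<'E'
from h import *
st(); snap("wrist","b1"); snap("top","b1t")
E
```

```text
t: 1.65
tcp_pos: [0.5606, -0.0494, 0.2593]
eef_rot: [-179.9, 0.1, 20.5]
ft_force: [0.0, 0.1, 0.2]
finger_gap: 0.0853
[ 0.5606 -0.0494  0.2593] [-1.799e+02  7.000e-02  2.054e+01] q [-5.100e+00  1.160e+01  6.500e+00  8.500e+01  1.000e-01  1.544e+02] F [0.01 0.1  0.16] M [0.076 0.06  0.008] gap 85.3 t 1.65
```

View pics/b1.png

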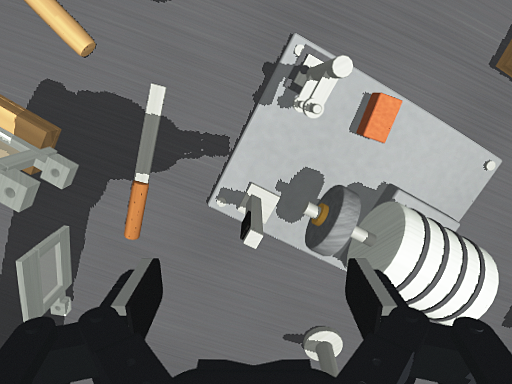

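```bash
python3 - <<'E'
from h import *
crop("pics/b1.png","pics/b1c.png",280,45,90,80,8)
c=cal("b1"); print(proj(c,[[.6376,-.0676,.069],[.6376,-.0676,.144]]))
plan(.60,.0,.26,80)
E
```

```text
[[297.92824416 106.3258948 ]
 [310.28277215 111.07619883]]
shift [ 55.2 -33.2  -0.2] turn -1.039 now [ 0.56   -0.0505  0.2598] [-1.7992e+02  5.0000e-02  2.0480e+01] q [ -5.2  11.5   6.4  85.    0.  154.3] F [ 0.1 -0.1  0.3] t 1.75
```

View pics/b1c.png

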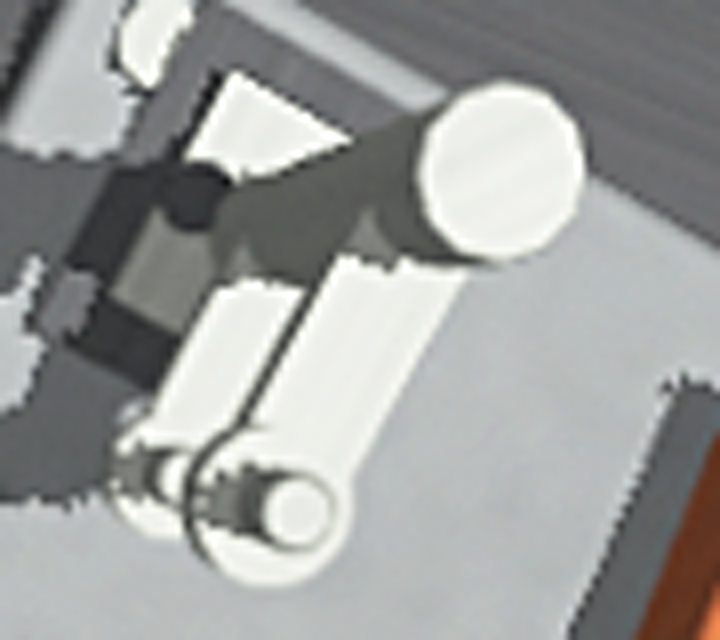

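```bash
python3 - <<'E'
from h import *
c=cal("b1")
P=lambda x,y:((x+.5)/8+280-.5,(y+.5)/8+45-.5)
print("pint",onz(c,P(299,512),.144),"should",onz(c,P(270,508),.130)); pt=onz(c,P(501,172),.150); print("post",pt)
a=np.radians(-6.7); print("from post",pt[:2]-.035*np.array([np.cos(a),np.sin(a)]))
E
python3 -m pendant '[[[1,5,-3,0,-0.18],[1,15,-9,0,-0.36],[1,28,-17,0,-0.54],[1,40,-24,0,-0.72],[1,50,-30,0,-0.9],[1,55,-33,0,-1.04],[1,55,-33,0,-1.04]]]'; python3 - <<'E'
from h import *
st(); snap("wrist","b2")
c=cal("b2"); print(proj(c,[[.6376,-.0676,.069],[.6376,-.0676,.144]]))
E
```

```text
pint [ 0.64120647 -0.07168694  0.144     ] should [ 0.64072954 -0.07146802  0.13      ]
post [ 0.67591102 -0.07574618  0.15      ]
from post [ 0.64115005 -0.0716627 ]
t: 2.62
tcp_pos: [0.5997, -0.001, 0.2598]
eef_rot: [-179.9, -0.0, 80.0]
ft_force: [-0.2, 0.0, -0.7]
finger_gap: 0.0855
[ 0.5997 -0.001   0.2598] [-1.7992e+02 -3.0000e-02  7.9990e+01] q [-0.1 15.8 11.9 86.2  0.  99.9] F [-0.18  0.01 -0.66] M [-0.082 -0.019 -0.019] gap 85.5 t 2.62
[[297.53266134 222.1643029 ]
 [307.92391953 254.40080661]]
```

View pics/b2.png

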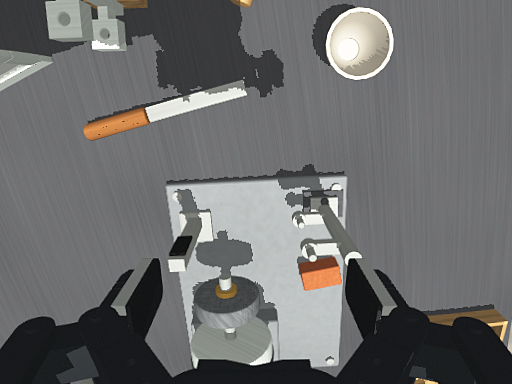

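```bash
python3 - <<'E'
from h import *
crop("pics/b2.png","pics/b2c.png",280,180,90,90,7)
plan(.492,.2445,.23,-100)
E
```

```text
shift [ 222.9 -148.9   30.2] turn 3.14 now [ 0.5996 -0.0011  0.2599] [-1.7992e+02 -3.0000e-02  7.9910e+01] q [ -0.1  15.8  11.9  86.2   0.  100. ] F [ 0.1 -0.2 -0.1] t 2.67
```

View pics/b2c.png

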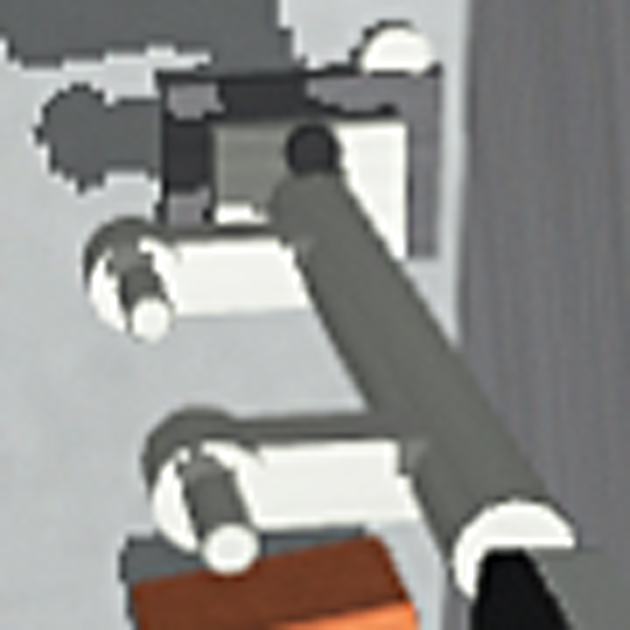

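```bash
python3 - <<'E'
from h import *
c=cal("b2")
P=lambda x,y:((x+.5)/7+280-.5,(y+.5)/7+180-.5)
print("up",onz(c,P(230,549),.144),"low",onz(c,P(151,318),.069))
print(tri(c,P(230,549),cal("b1"),((299.5)/8+279.5,(512.5)/8+44.5)))
E
python3 -m pendant '[[[1,5,-4,5,-0.18],[1,20,-14,10,-0.36],[1,40,-28,15,-0.54],[1,62,-42,20,-0.72],[1,84,-56,20,-0.9],[1,106,-71,20,-1.08],[1,128,-86,20,-1.26],[1,150,-100,20,-1.44],[1,170,-114,20,-1.62],[1,190,-127,20,-1.8],[1,205,-137,20,-1.98],[1,212,-142,20,-2.1]]]'; python3 - <<'E'
from h import *
plan(.492,.2445,.23,-99.9)
E
```

```text
up [ 0.64117896 -0.07194866  0.144     ] low [ 0.64113479 -0.07170952  0.069     ]
(array([ 0.64115552, -0.07157375,  0.144631  ]), np.float64(8.406712374197028e-05))
t: 4.18
tcp_pos: [0.4964, 0.2326, 0.2404]
eef_rot: [179.9, -0.0, -159.6]
ft_force: [-0.2, -0.1, 0.6]
finger_gap: 0.0856
shift [-0.  12.7 10.5] turn -1.042 now [0.4964 0.2326 0.2404] [ 1.7993e+02 -4.0000e-02 -1.5963e+02] q [25.1  9.8  1.9 82.1  0.1  4.7] F [-0.2 -0.1  0.6] t 4.17
```

```bash
python3 -m pendant '[[[1,0,4,3,-0.18],[1,0,8,7,-0.36],[1,0,12,10,-0.54],[1,0,12.7,10,-0.72],[1,0,12.7,10,-0.9],[1,0,12.7,10,-1.042],[1,0,12.7,10,-1.042]]]'; python3 - <<'E'
from h import *
st(); snap("wrist","d1")
c=cal("d1"); print(proj(c,[[.4772,.1599,.128],[.492,.2445,.138]]))
E
```

```text
t: 5.05
tcp_pos: [0.4919, 0.2438, 0.2307]
eef_rot: [179.9, 0.0, -100.1]
ft_force: [-0.3, -0.4, -0.2]
finger_gap: 0.0853
[0.4919 0.2438 0.2307] [ 1.7995e+02  4.0000e-02 -1.0014e+02] q [ 26.3   9.8   0.7  80.9   0.1 -53.5] F [-0.3  -0.44 -0.23] M [ 0.024 -0.009  0.008] gap 85.3 t 5.05
[[253.50895534  84.08646635]
 [254.05118295 201.09141709]]
```

View pics/d1.png

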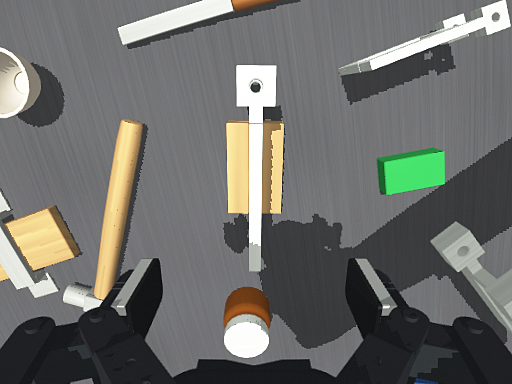

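```bash
python3 - <<'E'
from h import *
c=cal("d1"); im=cv2.imread("pics/d1.png")
crop("pics/d1.png","pics/d1c.png",215,55,80,230,3)
g=im.min(2)
for v in (130,160,190,210,240,262):
    print(v,[(u,g[v,u]) for u in range(244,268)])
E
```

```text
130 [(244, np.uint8(150)), (245, np.uint8(145)), (246, np.uint8(145)), (247, np.uint8(141)), (248, np.uint8(84)), (249, np.uint8(254)), (250, np.uint8(255)), (251, np.uint8(254)), (252, np.uint8(253)), (253, np.uint8(253)), (254, np.uint8(254)), (255, np.uint8(253)), (256, np.uint8(253)), (257, np.uint8(253)), (258, np.uint8(253)), (259, np.uint8(253)), (260, np.uint8(254)), (261, np.uint8(255)), (262, np.uint8(250)), (263, np.uint8(56)), (264, np.uint8(80)), (265, np.uint8(84)), (266, np.uint8(84)), (267, np.uint8(83))]
160 [(244, np.uint8(148)), (245, np.uint8(148)), (246, np.uint8(145)), (247, np.uint8(141)), (248, np.uint8(90)), (249, np.uint8(254)), (250, np.uint8(255)), (251, np.uint8(253)), (252, np.uint8(253)), (253, np.uint8(254)), (254, np.uint8(254)), (255, np.uint8(253)), (256, np.uint8(253)), (257, np.uint8(254)), (258, np.uint8(254)), (259, np.uint8(254)), (260, np.uint8(255)), (261, np.uint8(255)), (262, np.uint8(89)), (263, np.uint8(74)), (264, np.uint8(83)), (265, np.uint8(82)), (266, np.uint8(79)), (267, np.uint8(81))]
190 [(244, np.uint8(148)), (245, np.uint8(147))
[... 1354 characters left out ...]
), (260, np.uint8(255)), (261, np.uint8(46)), (262, np.uint8(49)), (263, np.uint8(59)), (264, np.uint8(59)), (265, np.uint8(57)), (266, np.uint8(57)), (267, np.uint8(59))]
262 [(244, np.uint8(116)), (245, np.uint8(117)), (246, np.uint8(115)), (247, np.uint8(114)), (248, np.uint8(102)), (249, np.uint8(180)), (250, np.uint8(179)), (251, np.uint8(176)), (252, np.uint8(176)), (253, np.uint8(179)), (254, np.uint8(178)), (255, np.uint8(178)), (256, np.uint8(179)), (257, np.uint8(180)), (258, np.uint8(179)), (259, np.uint8(182)), (260, np.uint8(176)), (261, np.uint8(109)), (262, np.uint8(117)), (263, np.uint8(117)), (264, np.uint8(50)), (265, np.uint8(57)), (266, np.uint8(56)), (267, np.uint8(59))]
```

View pics/d1c.png

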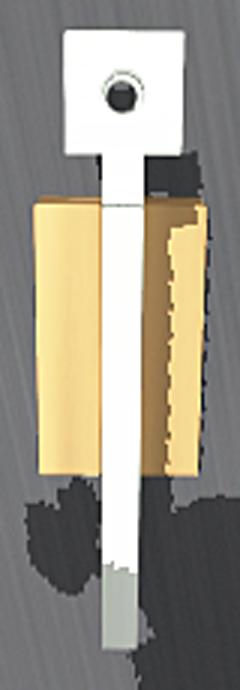

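```bash
python3 - <<'E'
from h import *
c=cal("d1"); 
a=onz(c,(255.8,123.5),.138); b=onz(c,(254.6,271.),.138)
print(a,b,np.linalg.norm(a-b)); d=(b-a)/np.linalg.norm(a-b); print(np.degrees(np.arctan2(d[1],d[0])))
e=onz(c,(256.,85.8),.128); print("eye",e,"grip",(a+b)/2, e[:2]+.086*d[:2])
plan(*((a+b)/2)[:2],.099,-180+np.degrees(np.arctan2(d[1],d[0])))
E
```

```text
[0.4804224  0.18695265 0.138     ] [0.5023966  0.30515862 0.138     ] 0.12023109181264682
79.46906864232147
eye [0.47563758 0.16139017 0.128     ] grip [0.4914095  0.24605563 0.138     ] [0.49135549 0.24594161]
shift [ -1.9   0.8 131.7] turn 0.006 now [0.4919 0.2439 0.2307] [ 1.7995e+02  5.0000e-02 -1.0018e+02] q [ 26.3   9.9   0.8  80.9   0.1 -53.5] F [ 0.1 -0.1 -0.1] t 5.1
```

```bash
python3 -m pendant '[[[1,-1,0.4,25,0.006],[1,-1.9,0.8,60,0.006],[1,-1.9,0.8,95,0.006],[1,-1.9,0.8,122,0.006],[1,-1.9,0.8,131.5,0.006],[0.6,-1.9,0.8,131.5,0.006],[0.4,-1.9,0.8,131.5,0.006],[0.3,-1.9,0.8,131.5,0.006]]]'; python3 - <<'E'
from h import *
st(); snap("wrist","d2")
E
```

```text
t: 6.1
tcp_pos: [0.492, 0.2463, 0.1003]
eef_rot: [-180.0, 0.1, -100.6]
ft_force: [-0.1, 0.6, 0.6]
finger_gap: 0.0319
[0.492  0.2463 0.1003] [-1.7996e+02  1.1000e-01 -1.0055e+02] q [ 26.6  11.6 -13.5  64.7   0.1 -52.9] F [-0.12  0.61  0.59] M [ 0.027  0.025 -0.048] gap 31.9 t 6.1
```

View pics/d2.png

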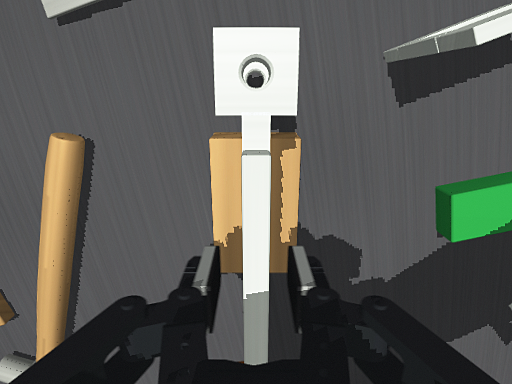

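```bash
python3 -m pendant '[[[0.2,0,0,0,0],[0.12,0,0,0,0],[0.05,0,0,0,0],[0,0,0,0,0],[0,0,0,0,0],[0,0,0,0,0]]]'; python3 - <<'E'
from h import *
st(); snap("wrist","d3")
E
python3 -m pendant '[[[0,0,0,-4,0],[0,0,0,-12,0],[0,0,0,-20,0],[0,0,0,-20,0]]]';python3 -c "
from h import *
st()"
```

```text
t: 6.9
tcp_pos: [0.4921, 0.2466, 0.1006]
eef_rot: [-180.0, 0.1, -100.5]
ft_force: [-0.3, 0.5, 6.2]
finger_gap: 0.009
[0.4921 0.2466 0.1006] [-1.7996e+02  1.4000e-01 -1.0054e+02] q [ 26.6  11.6 -13.5  64.7   0.1 -52.9] F [-0.35  0.5   6.17] M [ 0.224  0.364 -0.044] gap 9.0 t 6.9
t: 7.45
tcp_pos: [0.4925, 0.2467, 0.1214]
eef_rot: [-179.9, 0.2, -100.5]
ft_force: [0.0, -0.7, -3.2]
finger_gap: 0.0096
[0.4925 0.2467 0.1214] [-179.89    0.19 -100.55] q [ 26.6  11.1 -11.5  67.2   0.1 -52.9] F [ 0.04 -0.67 -3.17] M [ 0.018 -0.06   0.014] gap 9.6 t 7.45
```

```bash
python3 -m pendant '[[[0,0,0,-12,0],[0,0,0,-32,0],[0,0,0,-56,0],[0,0,0,-68,0],[0,0,0,-70,0],[0,0,0,-70,0]]]';python3 -c "
from h import *
st(); snap('wrist','e1'); snap('side','e1s')
crop('pics/e1.png','pics/e1c.png',180,0,160,240,3)
plan(.6512,.08,.19,-96.7)"
```

```text
t: 8.2
tcp_pos: [0.4921, 0.2464, 0.1908]
eef_rot: [-179.9, 0.2, -100.5]
ft_force: [-0.0, -0.5, -4.2]
finger_gap: 0.0093
[0.4921 0.2464 0.1908] [-1.7993e+02  1.6000e-01 -1.0054e+02] q [ 26.5  10.   -4.1  75.8   0.1 -52.9] F [-0.02 -0.47 -4.16] M [0.125 0.017 0.017] gap 9.3 t 8.2
shift [ 134.3 -187.     0.2] turn -0.067 now [0.4919 0.2463 0.1904] [-1.7997e+02  1.3000e-01 -1.0054e+02] q [ 26.5  10.   -4.1  75.8   0.1 -52.9] F [ 0.3 -0.3 -3.8] t 8.3
```

View pics/e1c.png

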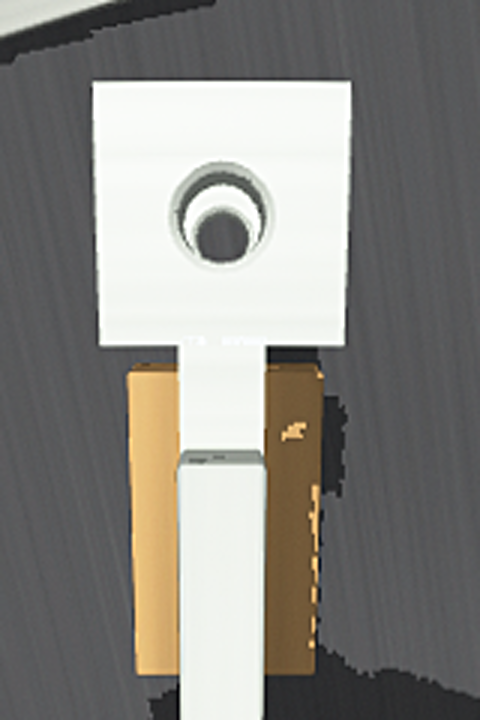

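View pics/e1s.png

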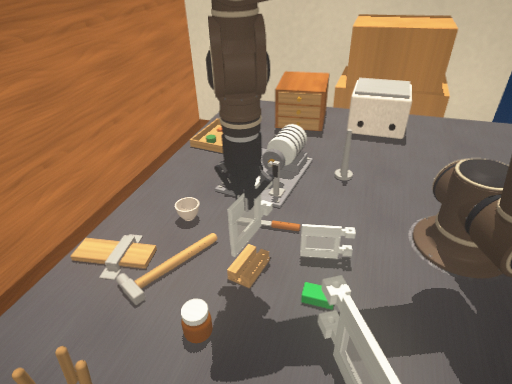

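```bash
python3 - <<'E'
from h import *
c=cal("e1"); p,R,o=tool()
P=lambda x,y:((x+.5)/3+180-.5,(y+.5)/3+0-.5)
print(o['tcp_pos'])
z=p[2]+.0274
e=onz(c,P(222,215),z); print("eye tool",R.T@(e-p)*1000)
q=[onz(c,P(*k),z) for k in [(93,82),(352,82),(345,346),(99,346)]]
print("block",[np.linalg.norm(q[i]-q[(i+1)%4])*1000 for i in range(4)],(R.T@(np.mean(q,0)-p))*1000)
s1=q[0]-q[1];s2=q[3]-q[2];  # across y
for v in (q[0]-q[3],q[1]-q[2]): w=R.T@v; print("ang",np.degrees(np.arctan2(w[1],w[0])))
for v in (s1,s2): w=R.T@v; print("ang",np.degrees(np.arctan2(w[1],w[0])))
# frame edges top z+37.4
for a,b in [((181,466),(181,700)),((265,466),(264,700))]:
    w=R.T@(onz(c,P(*a),p[2]+.0374)-onz(c,P(*b),p[2]+.0374)); print("rail",np.degrees(np.arctan2(w[1],w[0])))
    print(R.T@(onz(c,P(*a),p[2]+.0374)-p)*1000)
E
```

```text
[0.49192671 0.24627748 0.19041787]
eye tool [ 86.76503078  -0.74759985 -27.59723894]
block [np.float64(28.29924826056957), np.float64(28.469872127642105), np.float64(28.714004961972606), np.float64(28.46391039308434)] [ 86.51925721  -0.71881505 -27.59669618]
ang 0.5587506321206646
ang -0.2760705516677804
ang -89.9735963900753
ang -89.960039406059
rail 0.7896929818598357
[ 59.99413599  -5.3064068  -37.53360673]
rail -0.5253775884589494
[ 59.9869533    3.96877138 -37.5390636 ]
```

```bash
cat >> h.py <<'E'
def tgt(hx,hy,yaw,ex=.0867,ey=-.00075):
    a=np.radians(yaw); tx=np.array([np.cos(a),np.sin(a)]); ty=np.array([np.sin(a),-np.cos(a)])
    return np.array([hx,hy])-ex*tx-ey*ty
E
python3 - <<'E'
from h import *
g=tgt(.6412,-.0718,-96.7); print(g)
plan(g[0],g[1]+.07,.165,-96.7)
E
```

```text
[0.65057047 0.0143954 ]
shift [ 130.2 -185.6   25.2] turn -0.067 now [0.4919 0.2463 0.1904] [-1.7997e+02  1.3000e-01 -1.0054e+02] q [ 26.5  10.   -4.1  75.8   0.1 -52.9] F [ 0.3 -0.3 -3.8] t 8.3
```

```bash
python3 -m pendant '[[[0,7,-10,0,0],[0,22,-31,0,-0.01],[0,42,-60,0,-0.02],[0,65,-93,5,-0.04],[0,88,-125,12,-0.05],[0,108,-154,18,-0.06],[0,122,-174,23,-0.067],[0,129,-184,25,-0.067],[0,130,-185.6,25,-0.067],[0,130,-185.6,25,-0.067]]]';python3 - <<'E'
from h import *
st(); snap('wrist','f1')
plan(.65057,.0144+.03,.148,-96.7)
c=cal("f1"); print(proj(c,[[.6412,-.0718,.069],[.6412,-.0718,.144]]))
E
```

```text
t: 9.55
tcp_pos: [0.6503, 0.085, 0.1654]
eef_rot: [-180.0, 0.1, -96.7]
ft_force: [-0.7, -0.2, -3.3]
finger_gap: 0.009
[0.6503 0.085  0.1654] [-1.7997e+02  1.4000e-01 -9.6680e+01] q [  7.4  21.9   8.4  76.5   0.1 -75.9] F [-0.73 -0.19 -3.31] M [ 0.147 -0.006  0.054] gap 9.0 t 9.55
shift [40.6 -5.  17.5] turn 0.001 now [0.6502 0.0852 0.1656] [-1.7995e+02  1.4000e-01 -9.6660e+01] q [  7.4  21.8   8.4  76.5   0.1 -75.9] F [-0.6 -0.4 -3.5] t 9.6
[[240.0416403  -29.26665526]
 [233.60138402 -87.19882705]]
```

View pics/f1.png

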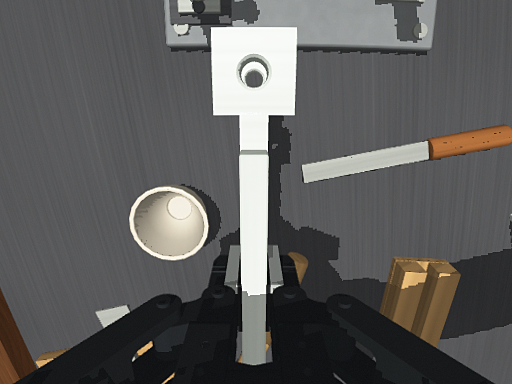

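```bash
python3 -m pendant '[[[0,8,-1,4,0],[0,22,-3,8,0],[0,40,-5,12,0],[0,56,-7,14,0],[0,66,-8,14,0],[0,70,-8.6,14,0],[0,70.2,-8.6,14,0],[0,70.2,-8.6,14,0]]]';python3 - <<'E'
from h import *
st(); snap('wrist','f2')
plan(.65057,.0144,.142,-96.7)
crop('pics/f2.png','pics/f2c.png',180,0,160,150,5)
c=cal("f2"); print(proj(c,[[.6412,-.0718,.069],[.6412,-.0718,.144]]))
E
```

```text
t: 10.6
tcp_pos: [0.6507, 0.0149, 0.1515]
eef_rot: [-179.9, 0.2, -96.6]
ft_force: [-0.2, -0.3, -4.1]
finger_gap: 0.0092
[0.6507 0.0149 0.1515] [-1.7995e+02  1.6000e-01 -9.6640e+01] q [  1.2  21.4   6.   74.5   0.1 -82.1] F [-0.24 -0.32 -4.15] M [ 0.031 -0.026 -0.015] gap 9.2 t 10.6
shift [0.6 0.1 9.5] turn 0.001 now [0.6507 0.015  0.1515] [-1.7995e+02  1.5000e-01 -9.6630e+01] q [  1.3  21.4   6.   74.5   0.1 -82.1] F [ 0.4 -0.2 -4. ] t 10.65
[[253.46292468  79.9883887 ]
 [253.59796652  75.03194311]]
```

View pics/f2c.png

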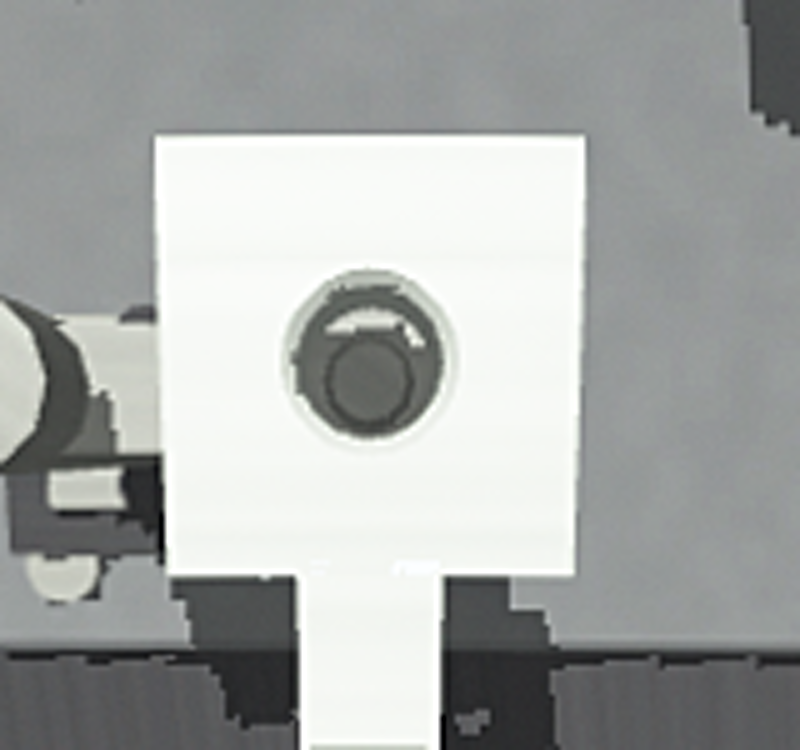

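```bash
python3 - <<'E'
from h import *
c=cal("f2"); p,R,o=tool()
P=lambda x,y:((x+.5)/5+180-.5,(y+.5)/5-.5)
a=onz(c,P(368,382),.144); b=onz(c,P(370,358),p[2]+.0274); m=onz(c,P(371,365),p[2]+.0074)
print("pintle",a,"hole top",b,"mouth",m)
print("tool: pintle",R.T@(a-p)*1000,"top",R.T@(b-p)*1000,"mouth",R.T@(m-p)*1000)
E
```

```text
pintle [ 0.64142105 -0.07141613  0.144     ] hole top [ 0.64126596 -0.07158687  0.17886106] mouth [ 0.64110342 -0.07209047  0.15886106]
tool: pintle [86.91580737 -0.72069514  7.22876606] top [ 87.009858    -0.61813989 -27.63277956] mouth [87.5824637  -0.49657393 -7.63434514]
```

```bash
python3 -m pendant '[[[0,0,0,4,0],[0,0,0,8,0],[0,0,0,12,0],[0,0,0,14,0],[0,0,0,15,0],[0,0,0,16,0],[0,0,0,17,0],[0,0,0,17,0]]]';python3 - <<'E'
from h import *
st(); snap('wrist','f3')
plan(.6507,.015,.1226,-96.63)
crop('pics/f3.png','pics/f3c.png',200,20,110,110,5)
E
```

```text
t: 11.65
tcp_pos: [0.6507, 0.015, 0.1344]
eef_rot: [-180.0, 0.2, -96.6]
ft_force: [0.4, 0.1, -3.7]
finger_gap: 0.0093
[0.6507 0.015  0.1344] [-1.7995e+02  1.5000e-01 -9.6630e+01] q [  1.3  21.6   4.2  72.5   0.1 -82.1] F [ 0.42  0.11 -3.67] M [ 0.103 -0.008  0.055] gap 9.3 t 11.65
shift [ 0.1  0.  11.9] turn 0.0 now [0.6507 0.0151 0.1345] [-1.7995e+02  1.6000e-01 -9.6630e+01] q [  1.3  21.6   4.2  72.5   0.1 -82.1] F [-0.4  0.4 -3.6] t 11.7
```

View pics/f3c.png

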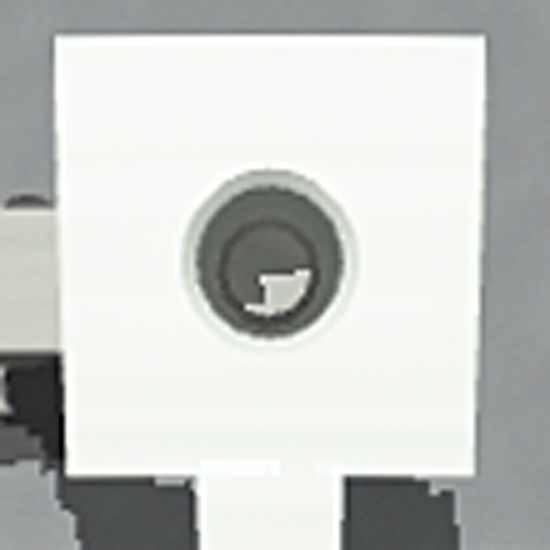

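```bash
python3 -m pendant '[[[0,0,0,2,0],[0,0,0,4,0],[0,0,0,6,0],[0,0,0,8,0],[0,0,0,9,0],[0,0,0,10,0],[0,0,0,10,0]]]';python3 -c "
from h import *
st()"
```

```text
t: 12.58
tcp_pos: [0.6507, 0.0151, 0.1244]
eef_rot: [-180.0, 0.2, -96.6]
ft_force: [-0.2, -0.1, -4.9]
finger_gap: 0.0092
[0.6507 0.0151 0.1244] [-1.7995e+02  1.5000e-01 -9.6630e+01] q [  1.3  21.8   3.2  71.3   0.1 -82.1] F [-0.22 -0.1  -4.92] M [ 0.042  0.019 -0.066] gap 9.2 t 12.57
```

```bash
python3 -m pendant '[[[0,0,0,0.5,0],[0,0,0,1,0],[0,0,0,1.4,0],[0,0,0,1.4,0]]]';python3 -c "
from h import *
st()"
```

```text
t: 13.08
tcp_pos: [0.6507, 0.0151, 0.123]
eef_rot: [-180.0, 0.2, -96.6]
ft_force: [0.7, -0.3, -3.3]
finger_gap: 0.0094
[0.6507 0.0151 0.123 ] [-1.7996e+02  1.5000e-01 -9.6630e+01] q [  1.3  21.8   3.   71.1   0.1 -82.1] F [ 0.66 -0.26 -3.28] M [ 0.085 -0.003 -0.026] gap 9.4 t 13.07
```

```bash
python3 -m pendant '[[[0,0,0,0.4,0],[0,0,0,0.7,0],[0,0,0,0.7,0]]]';python3 -m pendant '[[[0,0,0,0.4,0],[0,0,0,0.7,0],[0,0,0,0.7,0]]]'
```

```text
t: 13.45
tcp_pos: [0.6509, 0.015, 0.1225]
eef_rot: [-179.9, 0.1, -96.6]
ft_force: [0.0, 0.3, -2.4]
finger_gap: 0.0092
t: 13.82
tcp_pos: [0.6511, 0.015, 0.1223]
eef_rot: [-179.9, 0.1, -96.6]
ft_force: [-0.4, 0.0, 0.5]
finger_gap: 0.0091
```

```bash
python3 - <<'E'
from h import *
snap('side','g1'); crop('pics/g1.png','pics/g1c.png',190,110,110,90,7); st()
snap('wrist','g2'); crop('pics/g2.png','pics/g2c.png',200,20,110,110,5)
E
```

```text
[0.6511 0.015  0.1223] [-1.7988e+02  1.4000e-01 -9.6630e+01] q [  1.3  21.8   2.9  71.    0.1 -82.1] F [-0.21  0.46  0.58] M [-0.245  0.14  -0.041] gap 9.4 t 13.88
```

View pics/g1c.png

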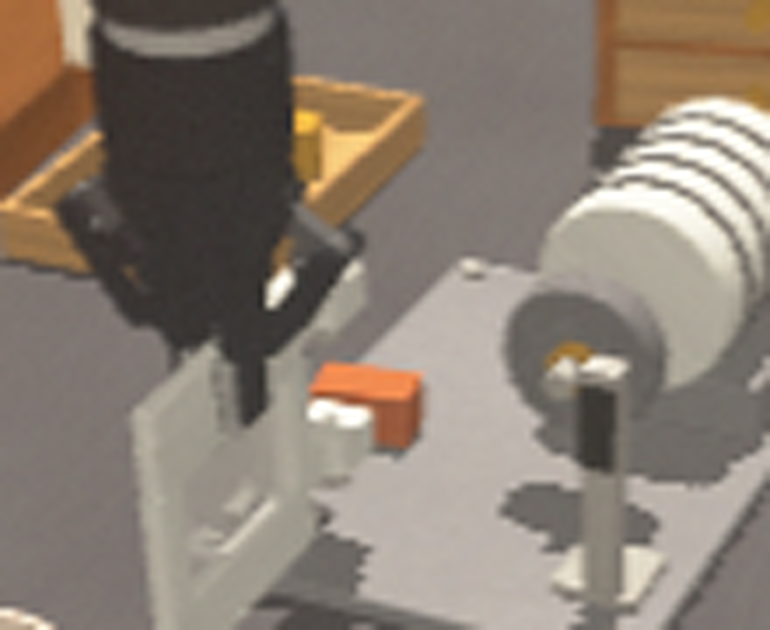

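View pics/g2c.png

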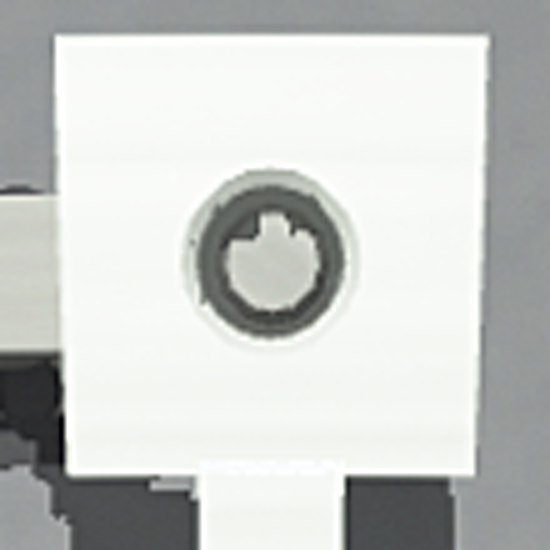

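```bash
python3 -m pendant '[[[0.05,0,0,0,0],[0.1,0,0,0,0],[0.15,0,0,0,0],[0.2,0,0,0,0],[0.25,0,0,0,0],[0.25,0,0,0,0],[0.25,0,0,0,0]]]';python3 - <<'E'
from h import *
st()
snap('wrist','g3'); crop('pics/g3.png','pics/g3c.png',100,20,310,360,2)
E
```

```text
t: 14.8
tcp_pos: [0.6511, 0.015, 0.1222]
eef_rot: [-179.9, 0.1, -96.6]
ft_force: [-0.2, -0.6, -0.2]
finger_gap: 0.0212
[0.6511 0.015  0.1222] [-1.7989e+02  1.5000e-01 -9.6630e+01] q [  1.3  21.8   2.9  71.    0.1 -82.1] F [-0.18 -0.58 -0.18] M [-0.025 -0.049 -0.014] gap 21.2 t 14.8
```

View pics/g3c.png

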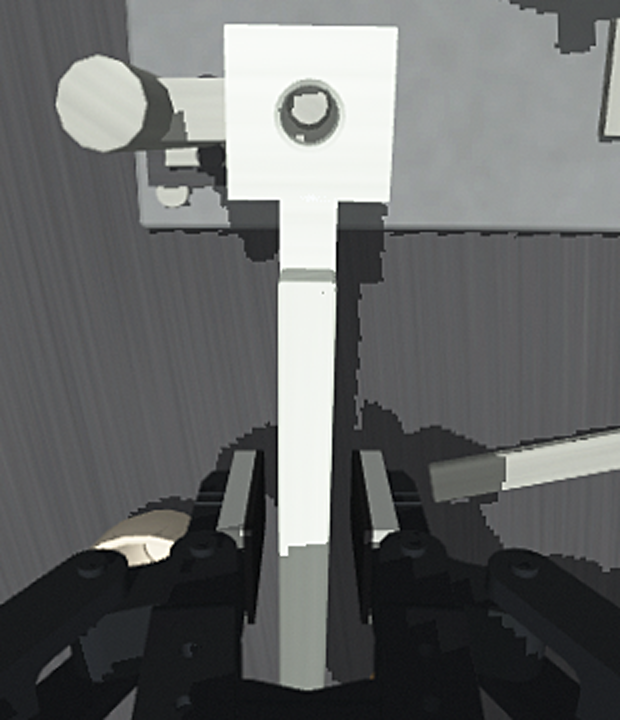

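```bash
cat >> h.py <<'E'
def arc(ths,yr=1.0,h=(.6412,-.0718),lead=None):
    p,R,o=tool(); r=p[:2]-np.array(h); print("r",np.linalg.norm(r),"ang",np.degrees(np.arctan2(r[1],r[0])))
    for t in ths:
        a=np.radians(t); q=np.array(h)+np.array([[np.cos(a),-np.sin(a)],[np.sin(a),np.cos(a)]])@r
        d=R.T@np.array([*(q-p[:2]),0])*1000; print([0.25,round(d[0],1),round(d[1],1),0,round(-a*yr,3)])
E
python3 -c "
from h import *
arc([1.5,4,7.5,11,14.5,18,21.5,25,28.5,32,34,35],.95)"
```

```text
r 0.08737904408785484 ang 83.51982931016565
[0.25, np.float64(0.0), np.float64(2.3), 0, np.float64(-0.025)]
[0.25, np.float64(0.2), np.float64(6.1), 0, np.float64(-0.066)]
[0.25, np.float64(0.8), np.float64(11.4), 0, np.float64(-0.124)]
[0.25, np.float64(1.6), np.float64(16.7), 0, np.float64(-0.182)]
[0.25, np.float64(2.8), np.float64(21.9), 0, np.float64(-0.24)]
[0.25, np.float64(4.3), np.float64(27.0), 0, np.float64(-0.298)]
[0.25, np.float64(6.2), np.float64(32.0), 0, np.float64(-0.356)]
[0.25, np.float64(8.3), np.float64(36.9), 0, np.float64(-0.415)]
[0.25, np.float64(10.7), np.float64(41.7), 0, np.float64(-0.473)]
[0.25, np.float64(13.4), np.float64(46.3), 0, np.float64(-0.531)]
[0.25, np.float64(15.1), np.float64(48.8), 0, np.float64(-0.564)]
[0.25, np.float64(15.9), np.float64(50.1), 0, np.float64(-0.58)]
```

```bash
python3 -m pendant '[[[0.25,0,2.3,0,-0.025],[0.25,0.2,6,0,-0.066],[0.25,0.8,11.4,0,-0.124],[0.25,1.6,16.7,0,-0.182],[0.25,2.8,21.9,0,-0.24],[0.25,4.3,27,0,-0.298],[0.25,6.2,32,0,-0.356],[0.25,8.3,36.9,0,-0.415],[0.25,10.7,41.7,0,-0.473],[0.25,13.4,46.3,0,-0.531],[0.25,15.1,48.8,0,-0.564],[0.25,15.9,50.1,0,-0.58]]]';python3 - <<'E'
from h import *
st(); arc([2,5,8.5,12,15.5,19,22.5,26,29.5,33,35,36],.95)
snap('wrist','i1'); crop('pics/i1.png','pics/i1c.png',100,20,310,360,2)
E
```

```text
t: 16.35
tcp_pos: [0.5993, 0.0049, 0.1222]
eef_rot: [-179.8, 0.1, -63.4]
ft_force: [0.5, -0.2, -0.3]
finger_gap: 0.0215
[0.5993 0.0049 0.1222] [-1.7982e+02  6.0000e-02 -6.3350e+01] q [ 4.000e-01  1.620e+01 -4.800e+00  6.880e+01  1.000e-01 -1.162e+02] F [ 0.51 -0.2  -0.32] M [ 0.006 -0.052 -0.006] gap 21.5 t 16.35
r 0.08741628145428651 ang 118.61991351514776
[0.25, np.float64(0.2), np.float64(3.0), 0, np.float64(-0.033)]
[0.25, np.float64(0.6), np.float64(7.6), 0, np.float64(-0.083)]
[0.25, np.float64(1.4), np.float64(12.9), 0, np.float64(-0.141)]
[0.25, np.float64(2.5), np.float64(18.1), 0, np.float64(-0.199)]
[0.25, np.float64(4.0), np.float64(23.2), 0, np.float64(-0.257)]
[0.25, np.float64(5.7), np.float64(28.3), 0, np.float64(-0.315)]
[0.25, np.float64(7.8), np.float64(33.2), 0, np.float64(-0.373)]
[0.25, np.float64(10.2), np.float64(38.0), 0, np.float64(-0.431)]
[0.25, np.float64(12.8), np.float64(42.6), 0, np.float64(-0.489)]
[0.25, np.float64(15.7), np.float64(47.1), 0, np.float64(-0.547)]
[0.25, np.float64(17.5), np.float64(49.6), 0, np.float64(-0.58)]
[0.25, np.float64(18.5), np.float64(50.8), 0, np.float64(-0.597)]
```

View pics/i1c.png

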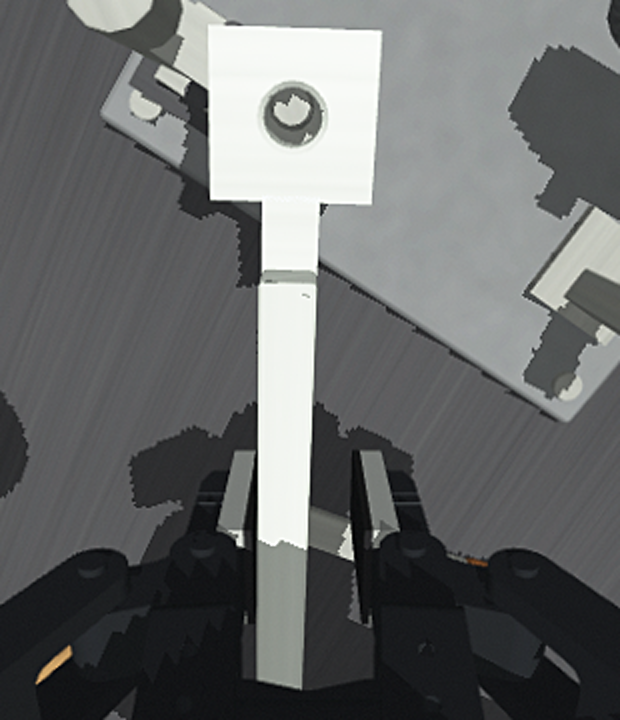

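```bash
python3 -m pendant '[[[0.25,0.2,3,0,-0.033],[0.25,0.6,7.6,0,-0.083],[0.25,1.4,12.9,0,-0.141],[0.25,2.5,18.1,0,-0.199],[0.25,4,23.2,0,-0.257],[0.25,5.7,28.3,0,-0.315],[0.25,7.8,33.2,0,-0.373],[0.25,10.2,38,0,-0.431],[0.25,12.8,42.6,0,-0.489],[0.25,15.7,47.1,0,-0.547],[0.25,17.5,49.6,0,-0.58],[0.25,18.5,50.8,0,-0.597]]]';python3 - <<'E'
from h import *
st(); arc([2,4,6,8,10,12,13,14,15,16,17,18,19,20,21,22],.8)
snap('wrist','i2'); crop('pics/i2.png','pics/i2c.png',100,20,310,360,2)
snap('top','i2t'); crop('pics/i2t.png','pics/i2tc.png',285,110,100,100,6)
E
```

```text
t: 17.9
tcp_pos: [0.5621, -0.0346, 0.122]
eef_rot: [-179.8, -0.1, -29.1]
ft_force: [1.5, 0.2, 0.0]
finger_gap: 0.0212
[ 0.5621 -0.0346  0.122 ] [-1.7982e+02 -5.0000e-02 -2.9070e+01] q [-3.600e+00  1.240e+01 -9.800e+00  6.770e+01  1.000e-01 -1.545e+02] F [1.49 0.17 0.02] M [ 0.041 -0.013 -0.004] gap 21.2 t 17.9
r 0.08744122296126146 ang 154.80355023561071
[0.25, np.float64(0.3), np.float64(3.0), 0, np.float64(-0.028)]
[0.25, np.float64(0.6), np.float64(6.1), 0, np.float64(-0.056)]
[0.25, np.float64(1.1), np.float64(9.1), 0, np.float64(-0.084)]
[0.25, np.float64(1.7), np.float64(12.1), 0, np.float64(-0.112)]
[0.25, np.float64(2.4), np.float64(15.1), 0, np.float64(-0.14)]
[0.25, np.float64(3.1), np.float64(18.0), 0, np.float64(-0.168)]
[0.25, np.float64(3.6), np.float64(19.5), 0, np.float64(-0.182)]
[0.25, np.float64(4.0), np.float64(20.9), 0, np.float64(-0.195)]
[0.25, np.float64(4.5), np.float64(22.4), 0, np.float64(-0.209)]
[0.25, np.float64(5.0), np.float64(23.8), 0, np.float64(-0.223)]
[0.25, np.float64(5.5), np.float64(25.2), 0, np.float64(-0.237)]
[0.25, np.float64(6.1), np.float64(26.7), 0, np.float64(-0.251)]
[0.25, np.float64(6.7), np.float64(28.1), 0, np.float64(-0.265)]
[0.25, np.float64(7.3), np.float64(29.5), 0, np.float64(-0.279)]
[0.25, np.float64(7.9), np.float64(30.9), 0, np.float64(-0.293)]
[0.25, np.float64(8.6), np.float64(32.3), 0, np.float64(-0.307)]
```

View pics/i2c.png

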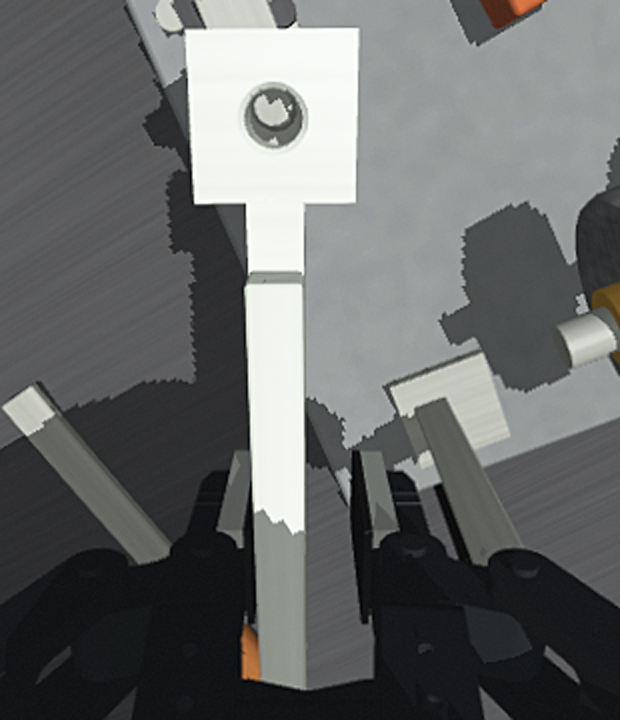

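View pics/i2tc.png

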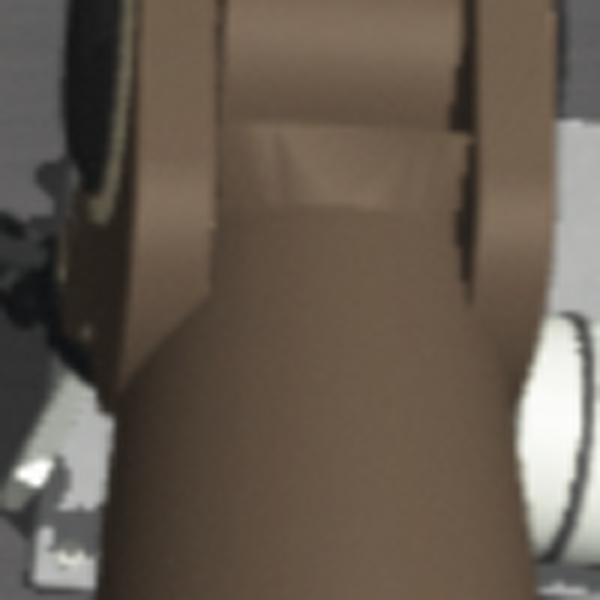

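```bash
python3 -m pendant '[[[0.25,0.3,3,0,-0.028],[0.25,0.6,6.1,0,-0.056],[0.25,1.1,9.1,0,-0.084],[0.25,1.7,12.1,0,-0.112],[0.25,2.4,15.1,0,-0.14],[0.25,3.1,18,0,-0.168],[0.25,3.6,19.5,0,-0.182],[0.25,4,20.9,0,-0.195],[0.25,4.5,22.4,0,-0.209],[0.25,4.7,23,0,-0.215],[0.25,4.7,23,0,-0.215]]]';python3 - <<'E'
from h import *
st(); arc([0.7,1.4,2.1,2.8,3.5,4.2,4.9,5.6],.8)
snap('wrist','i3'); crop('pics/i3.png','pics/i3c.png',100,20,310,360,2)
snap('side','i3s'); crop('pics/i3s.png','pics/i3sc.png',210,120,110,90,7)
E
```

```text
t: 19.38
tcp_pos: [0.555, -0.057, 0.122]
eef_rot: [-179.8, -0.1, -16.8]
ft_force: [-0.1, 0.1, -0.2]
finger_gap: 0.0216
[ 0.555 -0.057  0.122] [-1.7984e+02 -9.0000e-02 -1.6800e+01] q [-5.900e+00  1.190e+01 -1.050e+01  6.750e+01  1.000e-01 -1.691e+02] F [-0.08  0.1  -0.16] M [0.018 0.047 0.017] gap 21.6 t 19.38
r 0.08742686094671867 ang 170.22949955516853
[0.25, np.float64(0.1), np.float64(1.1), 0, np.float64(-0.01)]
[0.25, np.float64(0.3), np.float64(2.1), 0, np.float64(-0.02)]
[0.25, np.float64(0.5), np.float64(3.2), 0, np.float64(-0.029)]
[0.25, np.float64(0.6), np.float64(4.2), 0, np.float64(-0.039)]
[0.25, np.float64(0.8), np.float64(5.3), 0, np.float64(-0.049)]
[0.25, np.float64(1.0), np.float64(6.3), 0, np.float64(-0.059)]
[0.25, np.float64(1.2), np.float64(7.4), 0, np.float64(-0.068)]
[0.25, np.float64(1.5), np.float64(8.4), 0, np.float64(-0.078)]
```

View pics/i3c.png

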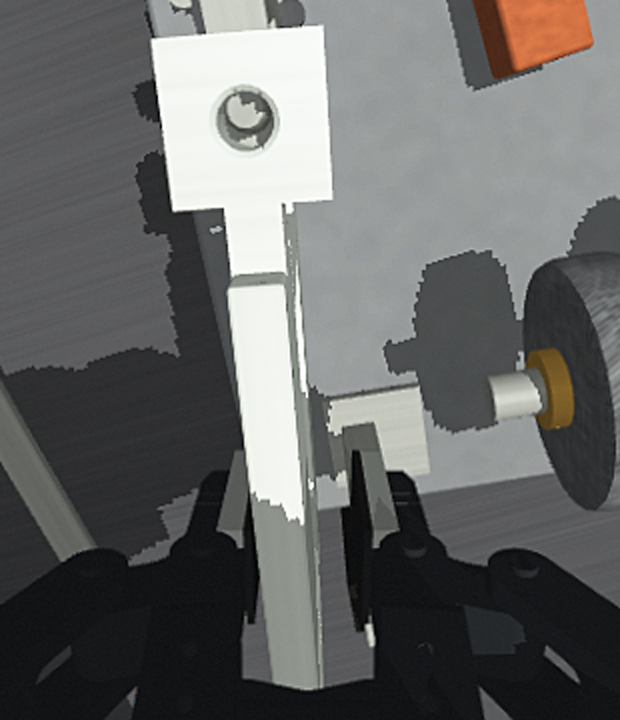

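View pics/i3sc.png

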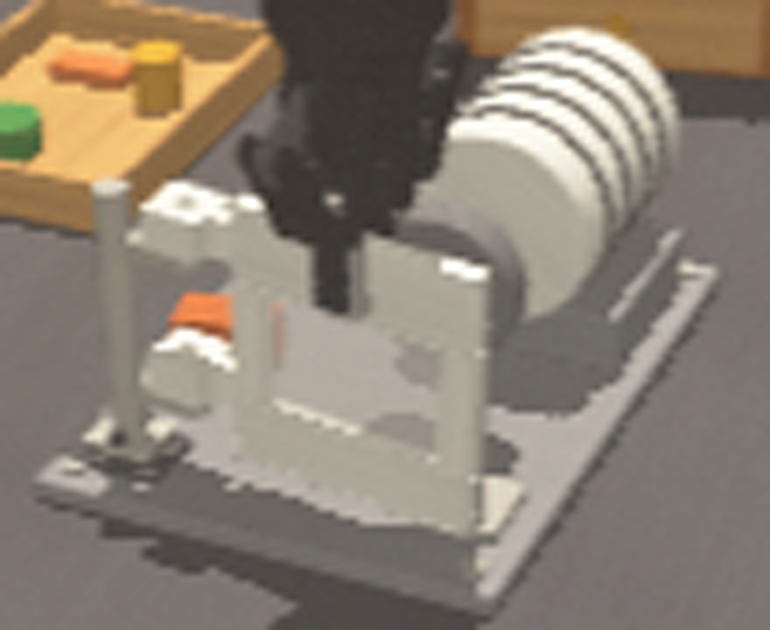

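```bash
python3 -m pendant '[[[0.25,0.1,1,0,-0.01],[0.25,0.3,2,0,-0.02],[0.25,0.5,3,0,-0.029],[0.25,0.6,3.5,0,-0.035],[0.25,0.6,3.5,0,-0.035]]]';python3 - <<'E'
from h import *
st(); arc([0.5,1,1.5,2],.8)
snap('wrist','i4'); crop('pics/i4.png','pics/i4c.png',100,20,310,360,2)
E
```

```text
t: 20.1
tcp_pos: [0.5546, -0.0605, 0.1219]
eef_rot: [-179.8, -0.1, -14.8]
ft_force: [0.4, 0.0, 0.1]
finger_gap: 0.0213
[ 0.5546 -0.0605  0.1219] [-1.7984e+02 -1.0000e-01 -1.4790e+01] q [-6.300e+00  1.190e+01 -1.050e+01  6.750e+01  1.000e-01 -1.715e+02] F [0.42 0.01 0.07] M [ 0.053 -0.018  0.008] gap 21.3 t 20.1
r 0.08731846752283345 ang 172.5611493984926
[0.25, np.float64(0.1), np.float64(0.8), 0, np.float64(-0.007)]
[0.25, np.float64(0.2), np.float64(1.5), 0, np.float64(-0.014)]
[0.25, np.float64(0.3), np.float64(2.3), 0, np.float64(-0.021)]
[0.25, np.float64(0.4), np.float64(3.0), 0, np.float64(-0.028)]
```

View pics/i4c.png

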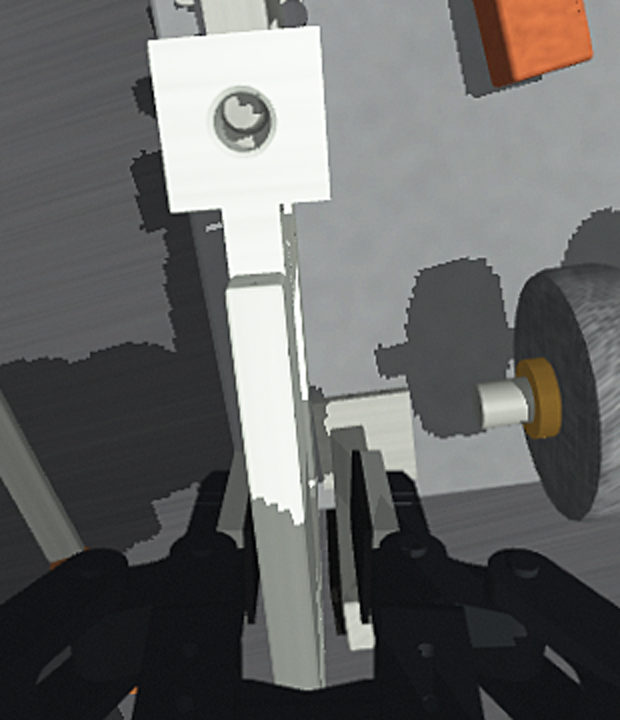

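```bash
python3 -m pendant '[[[0.25,0.1,0.8,0,-0.007],[0.25,0.2,1.5,0,-0.014],[0.25,0.3,2.3,0,-0.021],[0.25,0.4,3,0,-0.028],[0.25,0.4,3,0,-0.028]]]';python3 - <<'E'
from h import *
st(); arc([0.5,1,1.5,2],.8)
E
```

```text
t: 20.78
tcp_pos: [0.5544, -0.0631, 0.122]
eef_rot: [-179.8, -0.1, -13.2]
ft_force: [0.3, 1.7, -0.3]
finger_gap: 0.0213
[ 0.5544 -0.0631  0.122 ] [-1.798e+02 -1.100e-01 -1.317e+01] q [  -6.6   11.9  -10.5   67.5    0.2 -173.4] F [ 0.33  1.66 -0.29] M [ 0.526 -0.077  0.016] gap 21.3 t 20.77
r 0.08728221329756951 ang 174.29011652273294
[0.25, np.float64(0.1), np.float64(0.8), 0, np.float64(-0.007)]
[0.25, np.float64(0.2), np.float64(1.5), 0, np.float64(-0.014)]
[0.25, np.float64(0.3), np.float64(2.3), 0, np.float64(-0.021)]
[0.25, np.float64(0.4), np.float64(3.0), 0, np.float64(-0.028)]
```

```bash
python3 -m pendant '[[[0.25,0.05,0.4,0,0],[0.25,0.05,0.4,0,0]]]'; python3 - <<'E'
from h import *
st()
snap('wrist','i5'); crop('pics/i5.png','pics/i5c.png',100,20,310,360,2)
snap('side','i5s'); crop('pics/i5s.png','pics/i5sc.png',210,120,110,90,7)
E
```

```text
t: 21.02
tcp_pos: [0.5543, -0.0632, 0.122]
eef_rot: [-179.8, -0.1, -13.2]
ft_force: [0.6, 4.1, 0.0]
finger_gap: 0.0215
[ 0.5543 -0.0632  0.122 ] [-1.7976e+02 -1.0000e-01 -1.3160e+01] q [  -6.6   11.9  -10.5   67.5    0.2 -173.5] F [0.59 4.07 0.02] M [ 0.663 -0.089  0.03 ] gap 21.5 t 21.02
```

View pics/i5c.png

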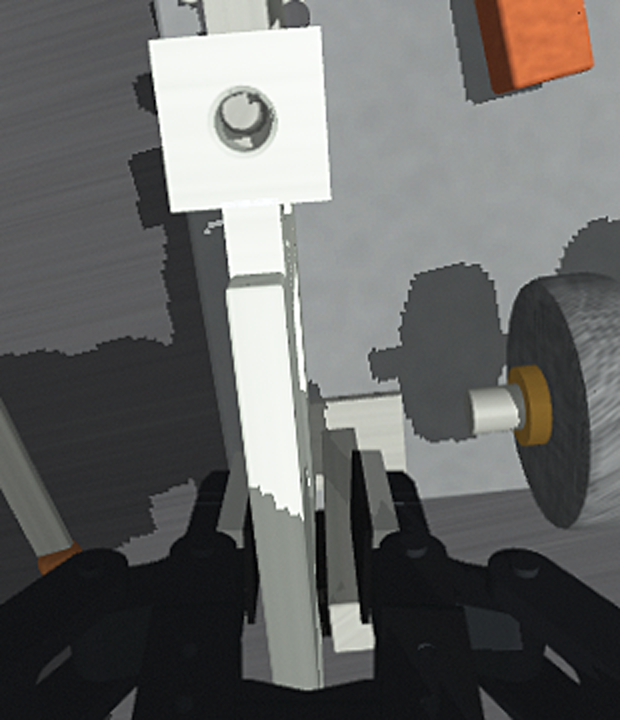

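View pics/i5sc.png

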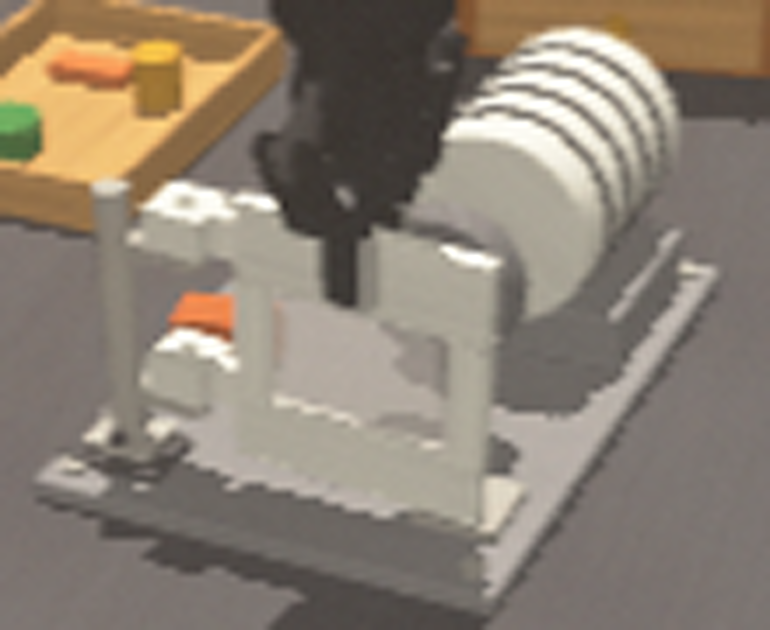

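```bash
python3 -m pendant '[[[0.25,0,-0.5,0,0],[0.25,0,-1,0,0],[0.25,0,-1.5,0,0],[0.25,0,-2.5,0,0],[0.3,0,-3.5,0,0],[0.35,0,-4,0,0],[0.4,0,-4,0,0],[0.4,0,-4,0,0]]]'; python3 - <<'E'
from h import *
st()
snap('wrist','j1'); crop('pics/j1.png','pics/j1c.png',100,20,310,360,2)
E
```

```text
t: 22.12
tcp_pos: [0.5552, -0.0594, 0.122]
eef_rot: [-179.8, -0.1, -13.2]
ft_force: [-0.6, -0.2, -0.3]
finger_gap: 0.0342
[ 0.5552 -0.0594  0.122 ] [-1.7977e+02 -1.0000e-01 -1.3160e+01] q [  -6.2   11.9  -10.4   67.5    0.2 -173.1] F [-0.55 -0.25 -0.32] M [-0.028 -0.004 -0.026] gap 34.2 t 22.12
```

View pics/j1c.png

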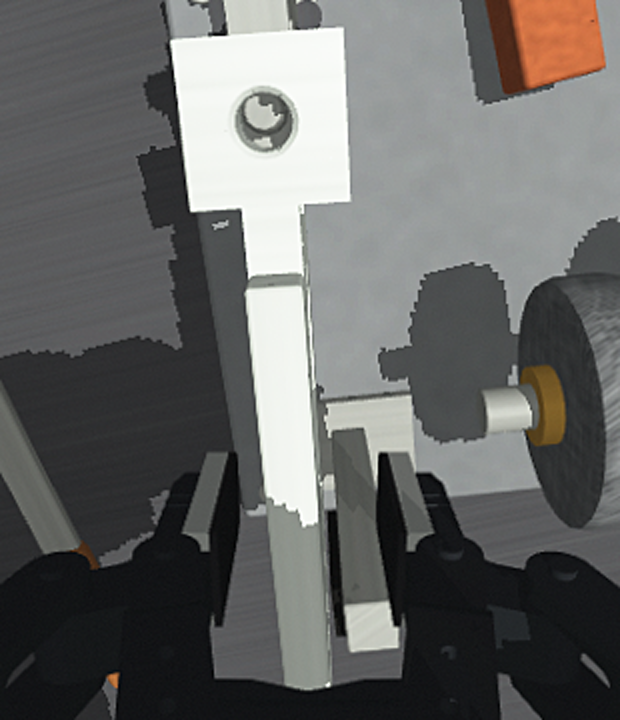

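```bash
python3 -m pendant '[[[0.4,0,0,-8,0],[0.4,0,0,-24,0],[0.4,0,0,-45,0],[0.4,0,0,-70,0],[0.4,0,0,-95,0],[0.4,-15,0,-115,0],[0.4,-40,0,-120,0],[0.4,-70,0,-120,0],[0.4,-110,0,-120,0],[0.4,-150,0,-120,0],[0.4,-170,0,-120,0],[0.4,-170,0,-120,0]]]'; python3 - <<'E'
from h import *
st()
snap('wrist','k1'); snap('top','k2'); snap('side','k3')
crop('pics/k2.png','pics/k2c.png',285,110,100,100,6)
crop('pics/k3.png','pics/k3c.png',210,120,110,90,7)
E
```

```text
t: 23.68
tcp_pos: [0.3892, -0.021, 0.2429]
eef_rot: [-179.8, -0.2, -13.1]
ft_force: [0.1, 0.9, 0.6]
finger_gap: 0.0341
[ 0.3892 -0.021   0.2429] [-179.75   -0.24  -13.14] q [  -3.2   -7.6  -15.6   81.8    0.2 -170.1] F [0.06 0.94 0.59] M [ 0.04  -0.029  0.007] gap 34.1 t 23.68
```

View pics/k1.png

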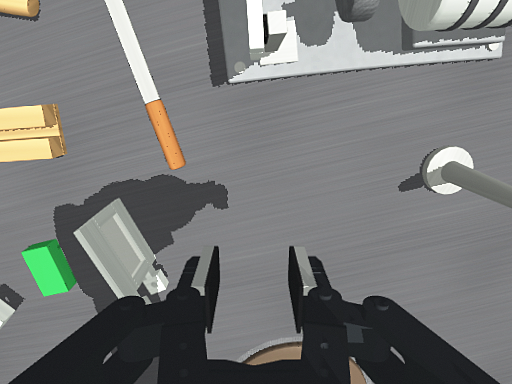

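View pics/k2c.png

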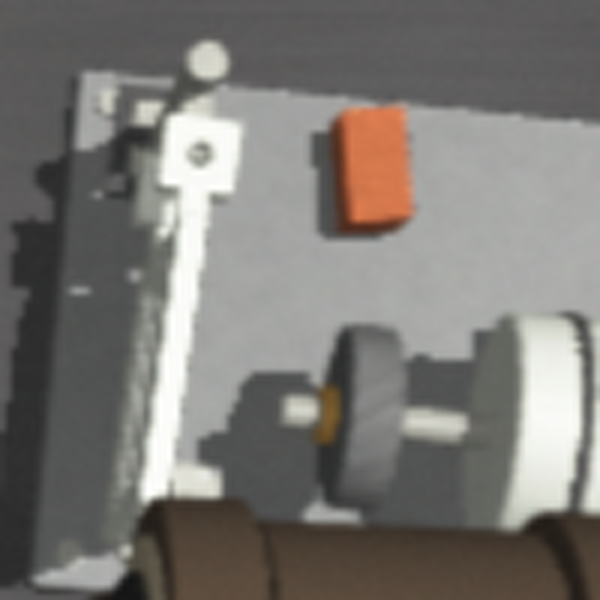

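View pics/k3c.png

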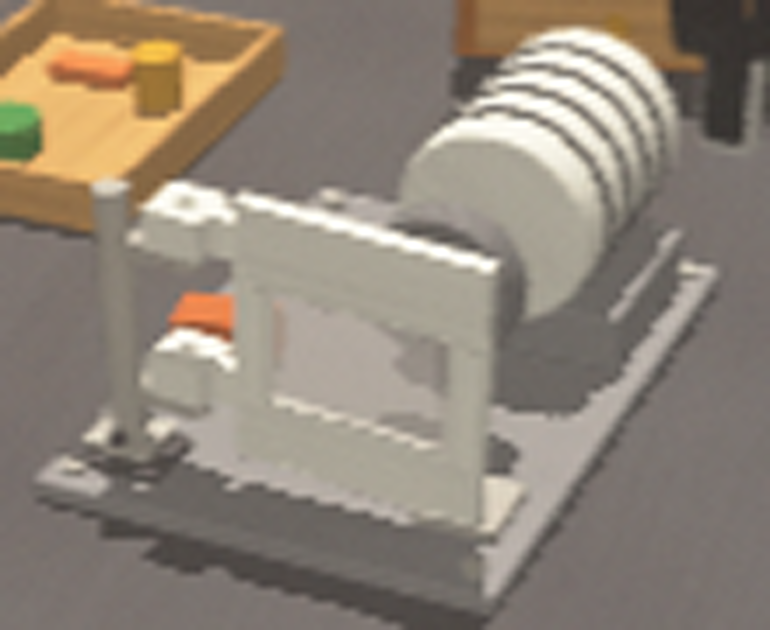

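```bash
python3 - <<'E'
from h import *
P=lambda x,y:((x+.5)/2+100-.5,(y+.5)/2+20-.5)
for n,a,b in (("i5",(229,290),(275,685)),("i5",(284,290),(318,685)),("j1",(247,290),(285,685)),("j1",(302,290),(329,685))):
    c=cal(n); A=onz(c,P(*a),.16);B=onz(c,P(*b),.16); d=B-A; print(n,np.degrees(np.arctan2(d[1],d[0])),np.linalg.norm(d),B)
# side-view free corner
A=cv2.imread("pics/i5s.png");B=cv2.imread("pics/k3.png")
crop('pics/i5s.png','pics/x1.png',265,145,30,60,6);crop('pics/k3.png','pics/x2.png',265,145,30,60,6)
cv2.imwrite('pics/x.png',np.hstack([cv2.imread('pics/x1.png'),cv2.imread('pics/x2.png')]))
E
```

```text
i5 170.97397129607495 0.08500200862867814 [ 0.52945725 -0.05034922  0.16      ]
i5 170.9287195339214 0.08494082367664002 [ 0.52743565 -0.05920101  0.16      ]
j1 170.37849993794887 0.08493645146166527 [ 0.52988104 -0.04854626  0.16      ]
j1 170.4788170174348 0.08490925824693724 [ 0.52779569 -0.05759934  0.16      ]
```

View pics/x.png

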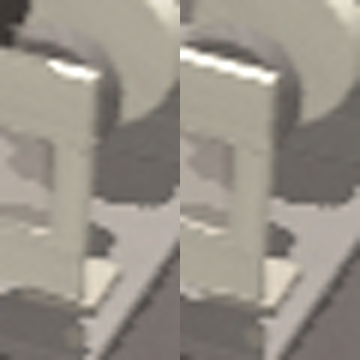

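View pics/k2.png

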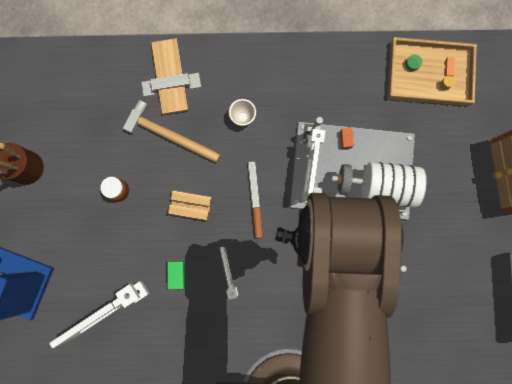

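```bash
python3 -c "
from h import *
st(); print(robot.close_job())"
```

```text
[ 0.3905 -0.0213  0.2419] [-1.7977e+02 -1.5000e-01 -1.3170e+01] q [  -3.3   -7.4  -15.5   81.7    0.2 -170.1] F [-0.54  0.93 -0.4 ] M [-0.052  0.018 -0.007] gap 34.3 t 23.82
the job is handed in; nothing more can be done
None
```

The guard leaf is hung on both pintles and swung shut. I let go, backed the arm well clear, and handed the job in at about 24 s.

- **Taking and hanging:** I took the middle-sized leaf from the block. The true hinge axis turned out to be about 5–6 mm off the mark, roughly 4 mm in +x and 4 mm in −y of the stand. I held the leaf square and lowered it there. The pintles entered with no noticeable contact force, and the shoulders then took the leaf's weight.
- **Shutting:** I swung it shut with the fingers loosely around it, and it met the stop with about 4 N.
- **Last checks:** In the pictures both eyes are down on the hinge. After release the guard stands about 0.5° (roughly 1.5 mm) back from where it met the stop. By eye, the other things visible in the last top view were where they started; the arm hid part of that view.
- **Disagreement:** My predicted shut angle was 171.6° and the measured contact was 171.0°. That is within the calibration error.

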